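# Swap the spice tube in the slanted doser and prime it

## Task

The blue spice tube in the slanted doser is used up: take it out and stand it fully down in a free hole of the wooden spice rack. Then load the red tube from the rack into the doser's slanted socket, pushing it fully home past the stiff feeder, and after that prime the doser by pressing its red plunger right down to its stop for a moment and letting it come back up. Don't ram anything hard (never with more than about 60 N), and leave the other tubes and the kitchen things where they are.

Things in the scene. Friction and masses are not known exactly. Their poses are not given: they have to be found in the camera images.
- blue_tube: Blue enamelled-metal spice tube with a flat steel cap, 30 mm diameter and 140 mm long overall, foot tapered over its lowest 5 mm (to 23 mm). Used up, about 80 g; starts in the doser's slanted socket on the raised feeder, 79 mm of it showing, leaning up to 0.05 rad off the socket's axis in the hole's play. Origin at the centre of its underside, z along the tube towards the cap.
- red_tube: Red enamelled-metal spice tube with a flat steel cap, 30 mm diameter and 140 mm long overall, foot tapered over its lowest 5 mm (to 23 mm). Full, about 160 g; starts upright in one of the rack's holes, 70 mm of it showing. Origin at the centre of its underside, z along the tube towards the cap.
- green_tube: Green enamelled-metal spice tube with a flat steel cap, 30 mm diameter and 140 mm long overall, foot tapered over its lowest 5 mm (to 23 mm). Stands in the rack; leave it. Origin at the centre of its underside, z along the tube towards the cap.
- yellow_tube: Yellow enamelled-metal spice tube with a flat steel cap, 30 mm diameter and 140 mm long overall, foot tapered over its lowest 5 mm (to 23 mm). Stands in the rack; leave it. Origin at the centre of its underside, z along the tube towards the cap.
- rack: Fixed beech block, 75 x 270 x 85 mm (x, y, z), with a row of four round upright blind holes along its y axis, 65 mm apart, each 33 mm wide and 70 mm deep (floor 15 mm above the table), mouths chamfered 3 mm. Three hold tubes, one is free at the start. Origin at the centre of its underside, z up.
- rack_hole0 (a point): Centre of the mouth of rack hole 0, level with the rack's top, 85 mm above the table; z up.
- rack_hole1 (a point): Centre of the mouth of rack hole 1, level with the rack's top, 85 mm above the table; z up.
- rack_hole2 (a point): Centre of the mouth of rack hole 2, level with the rack's top, 85 mm above the table; z up.
- rack_hole3 (a point): Centre of the mouth of rack hole 3, level with the rack's top, 85 mm above the table; z up.
- stand: The doser: a fixed stand with a steel base plate 170 x 200 x 12 mm that carries the slanted socket (at +y) and the plunger post (at -y). Origin on the table near the middle of the plate; x and y along its sides, z up.
- socket: Blue 70 x 70 x 100 mm socket block fixed on the stand, leaning 30 degrees from upright. Origin at the centre of its round mouth; z points out of the mouth along the hole's axis (up and back towards the robot), y is level. Hole 33 mm wide, 85 mm deep, mouth chamfered 3 mm. A tube let in stops on a feeder disc 61 mm deep; fully home it is 75 mm deep (65 mm showing).
- socket_home (a point): Point on the socket's axis 75 mm below its mouth, where a fully home tube's underside centre lies. The brass feeder disc in the hole holds a tube up 14 mm short of this by a stiff drag of about 7 N (no spring: it stays where pushed, and is still up after the blue tube is taken out); push the tube on along the axis to the hard stop.
- plunger_top (a point): Centre of the top of the red pump plunger head, 44 mm across and 12 mm thick, on an upright post of the doser stand beside the socket (115 mm from the socket's axis along the socket's y, on the -y side); 126 mm above the table at rest. Moves straight down with the plunger.
- plunger (a joint): Travel of the plunger: 0 up at rest, 0.020 m pressed to its hard stop. A spring pushes it back: about 4 N to start, 10 N at the stop.
- oil_bottle: Loose green glass bottle with a stopper, 60 mm across, 200 mm tall; origin at the centre of its underside; leave it.
- mug: Loose white mug, 80 mm across, 90 mm tall; origin at the centre of its underside; leave it.
- jar: Loose amber jar, 70 mm across, 90 mm tall; origin at the centre of its underside; leave it.
- spatula: Loose wooden-handled spatula lying on the table; origin at its underside near the middle; leave it.
Not all that is in view belongs to the job. What is shaped like the blue_tube but purple or turquoise is not meant.

How it is judged:
By the outcome, as a careful person would: the job done as asked, in the order asked, and still so for the second after the job is handed in, with the robot touching nothing.
It also fails if it takes over 64 s, if anything falls off the work surface, if the arm or the gripper's body presses on something with over 40 N, if the wrist force passes 120 N, or if a joint passes its speed limit or range.

## Robot

A 6-joint arm with a two-finger parallel gripper is mounted at the origin on the work surface. World frame = base frame: x ahead of the robot, y to its left, z up, the work surface at z = 0. Lengths are in m, angles in rad, forces in N, time in s.
With the tool pointing down it reaches from about 0.375 to 0.975 m from the base axis. Payload 3.8 kg.
Tool frame: the origin (TCP) lies midway between the tips of the shut fingers; the grasp point (between the pads) lies 19 mm behind it; z points along the fingers, y is the line along which they close (so a half turn about z gives the same grasp; the last joint's range is limited). The gripper opens to 85 mm and grips with 20 to 120 N. Pads are 22 mm wide; open, the fingers measure 114 mm over their backs; the gripper's body (76 mm by 85 mm) begins 54 mm behind the grasp point. The pads swing forward as they close: fully open they stand 13 mm farther back than shut.
Start: joints at [1.227, 0.264, 1.604, -0, 1.274, -0.037], TCP at [0.204, 0.643, 0.231] pointing down, gripper open.
Joint ranges: [-2.63, 2.63], [-0.94, 2.18], [0.31, 2.57], [-1.31, 4.45], [0, 2.66], [-2.55, 2.55]. Speed limits (rad/s): [2.57, 2.57, 3.14, 3.14, 3.14, 3.14].

## Interface

Orientations are given as a unit quaternion [x, y, z, w].
In Python, from rig import env gives the robot as it stands.
- The arm moves only by the tool apply_moves, never from a script. Its argument "targets" is a list of rows, each an object of numbers: "x", "y", "z": the shift along the tool's x, y, z in mm; "rx", "ry", "rz": the turn, a rotation vector about the tool's x, y, z in degrees; "claw": the finger opening in mm, from 0 to 85.4. A call has 1 to 20 rows; each row shifts and turns the commanded pose from where the row before left it, along the tool's axes as they then stand; what a row does not reach is not made up. A row lasts 1/12 s, in which the tool goes at most 41.7 mm and 7.16 degrees, less where a joint would pass 70% of its speed; a pose out of reach is approached as far as the arm can. A call is refused whole if a number of a shift passes 41.7 or a number of a turn 7.16, either way. A call with a gripper value outside its range is refused whole. The fingers move at their own pace and stop on an object; the grip force is fixed at half the most. Time passes only in rows, so rows that do not move let the fingers close. It gives the time, the measured TCP pose, the force, the opening and the grip force at its end, in the units of the state.
- env.get_obs(): the state, without advancing time (a new reading comes with each control period).
- env.snapshot(name): name is "side" or "top"; returns a dict with "color" (400x640x3 uint8, red, green, blue), "vfov" (degrees; the focal length in pixels is half the picture's height over the tangent of half this angle, whatever the lens; pixels are square), "cx", "cy" (the principal point, pixels), "dist" ([k1, k2, p1, p2, k3] as OpenCV has them; the pictures are not rectified), "extrinsics" (4x4, takes a point from camera to world coordinates). Camera axes: x right, y down, z forward; pixel columns grow to the right and rows downward; lengths in m; the calibration is good to about 2 mm. A picture is of the moment at which its call begins. There is no depth.
- env.close_job(): hands the job in; it is judged then, once.
The state is a dict: "clock": time; "joints": joint angles; "dq": joint speeds; "joint_efforts": joint torques, N m; "position": TCP position; "ee_rot": TCP orientation; "ft_force": force on the tool from outside, world axes, zero at the start; "moment": the same for the moment, N m; "finger_gap": opening from 0.0 (shut) to 1.0 (fully open); "grip_force": force on a finger pad.
Only numpy, scipy, OpenCV 4.12 (cv2) and the standard library are available. Lean on these libraries where they do the work, as an engineer would, in place of code of your own. Each camera call takes 0.05 s, during which the arm holds its last target. There are 200 camera calls.

## Working session

There is one attempt and no reset: what is moved stays moved. The work goes in short steps, Python scripts to look and compute and a tool call to move; the robot and the scene stay as the last step left them, time stands still between calls to the robot, and variables do not carry over. Pictures are saved under pics/ and viewed, at most 10 in all, crops included, and the job is handed in when it is done.

Besides the shell and the picture viewer there is one more tool, called after "Emit:" as name([rows], argument=value, ...), one row to a line, values as JSON. apply_moves: Moves the arm, as the interface text tells. Its arguments: {"type":"object","properties":{"targets":{"type":"array"}},"required":["targets"]}

```bash
mkdir -p pics; ls; python3 - <<'E'
from rig import env
import cv2,pickle,numpy as np
np.set_printoptions(precision=4,suppress=True)
o=env.get_obs();print(o)
for n in("side","top"):
    s=env.snapshot(n);pickle.dump(s,open(f"pics/{n}0.pkl","wb"))
    cv2.imwrite(f"pics/{n}0.png",s["color"][...,::-1])
    print(n,{k:v for k,v in s.items() if k!="color"})
E
```

```text
pics
{'clock': 0.0, 'joints': array([ 1.2271,  0.2648,  1.6054,  0.    ,  1.2737, -0.0369]), 'dq': array([-0.0009,  0.0002, -0.0009,  0.0005,  0.0006,  0.0012]), 'joint_efforts': array([ -0.0012, -51.5098, -36.7322,  -0.0001,   0.0125,   0.    ]), 'position': array([0.2036, 0.6428, 0.23  ]), 'ee_rot': array([ 0.1528,  0.9883, -0.0011, -0.0002]), 'ft_force': array([0.7684, 0.1442, 0.2742]), 'moment': array([ 0.0516,  0.0125, -0.0373]), 'grip_force': 0.0, 'finger_gap': 0.9949981496757325}
side {'vfov': 44.72408008350786, 'cx': 323.1195092482677, 'cy': 196.03285755962983, 'dist': array([0.0293, 0.    , 0.    , 0.    , 0.    ]), 'extrinsics': array([[-0.9846, -0.0884,  0.1505,  0.3222],
       [-0.1734,  0.5943, -0.7853,  1.272 ],
       [-0.02  , -0.7993, -0.6006,  1.0282],
       [ 0.    ,  0.    ,  0.    ,  1.    ]])}
top {'vfov': 55.98411566601102, 'cx': 319.07171310463406, 'cy': 196.22260740130966, 'dist': array([-0.0424,  0.    ,  0.    ,  0.    ,  0.    ]), 'extrinsics': array([[-0.0164, -0.9908,  0.1346,  0.3677],
       [-0.9998,  0.0175,  0.0068,  0.0213],
       [-0.0091, -0.1344, -0.9909,  1.4934],
       [ 0.    ,  0.    ,  0.    ,  1.    ]])}
```

View pics/side0.png

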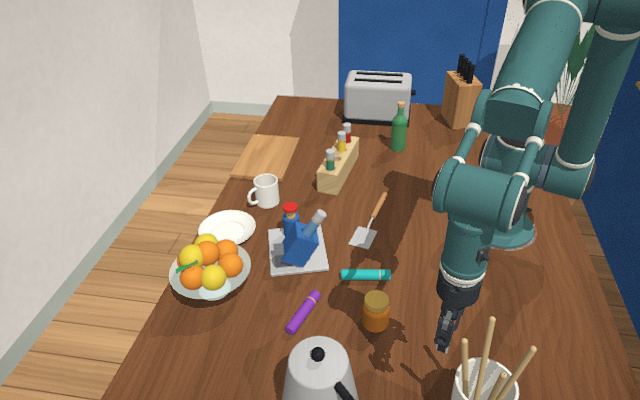

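View pics/top0.png

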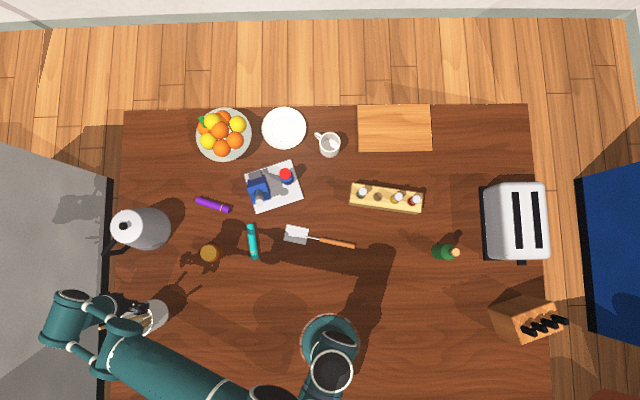

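The side view shows the stand at about (298,248), with its red plunger at (290,208) and the blue tube's cap at (319,216). The rack is at about (338,165), with caps at green (330,153), yellow (342,135) and red (347,127). In the top view the stand is near (272,187) and the rack near (387,197). I'll enlarge both.

```bash
python3 - <<'E'
import cv2,pickle,numpy as np
S={n:pickle.load(open(f"pics/{n}0.pkl","rb"))["color"][...,::-1] for n in("side","top")}
def c(n,u,v,w=80,h=60):
    return cv2.resize(S[n][v:v+h,u:u+w],(400,300),interpolation=cv2.INTER_CUBIC)
cv2.imwrite("pics/comp0.png",np.vstack([np.hstack([c("side",260,200),c("top",237,155)]),np.hstack([c("side",305,115,100,75),c("top",345,167)])]))
E
```

```text
(no output)
```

View pics/comp0.png

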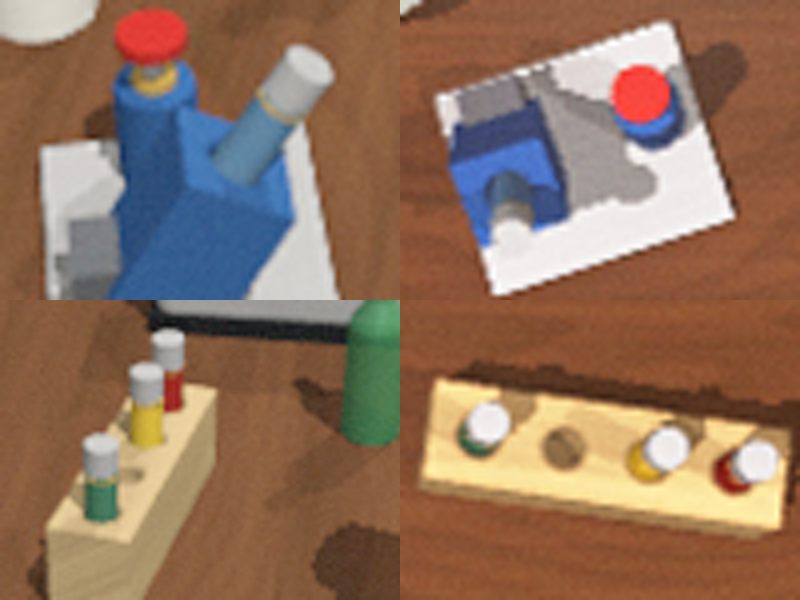

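The composite shows the following, in crop pixels:
- **Plunger:** red disc in both views.
- **Blue tube:** leans out of the socket, with its cap top at (309,65) in the side view.
- **Rack:** the hole order is green, free, yellow, red. The free hole is at (563,447) in the top view and (131,475) in the side view.

Next I'll measure.

```bash
cat > h.py <<'E'
import cv2,pickle,numpy as np
np.set_printoptions(precision=4,suppress=True)
def ray(s,uv):
    f=200/np.tan(np.radians(s["vfov"]/2));K=np.array([[f,0,s["cx"]],[0,f,s["cy"]],[0,0,1]])
    p=cv2.undistortPoints(np.array(uv,float).reshape(-1,1,2),K,np.array(s["dist"]))[:,0]
    E=s["extrinsics"];d=np.c_[p,np.ones(len(p))]@E[:3,:3].T
    return E[:3,3],d/np.linalg.norm(d,axis=1)[:,None]
def plane(s,uv,z):
    o,d=ray(s,uv);return o+d*((z-o[2])/d[:,2])[:,None]
def tri(s1,p1,s2,p2):
    o1,d1=ray(s1,[p1]);o2,d2=ray(s2,[p2]);d1=d1[0];d2=d2[0]
    t=np.linalg.lstsq(np.c_[d1,-d2],o2-o1,rcond=None)[0]
    a=o1+d1*t[0];b=o2+d2*t[1];return (a+b)/2,np.linalg.norm(a-b)*1000
def blob(s,box,f):
    u,v,w,h=box;hsv=cv2.cvtColor(cv2.resize(s["color"][v:v+h,u:u+w],None,fx=8,fy=8,interpolation=cv2.INTER_CUBIC),cv2.COLOR_RGB2HSV).astype(int)
    m=f(hsv[...,0],hsv[...,1],hsv[...,2]).astype(np.uint8)
    c=max(cv2.findContours(m,0,2)[0],key=cv2.contourArea)
    return (c[:,0]+.5)/8-.5+[u,v]
def load(k=0): return [pickle.load(open(f"pics/{n}{k}.pkl","rb")) for n in("side","top")]
E
python3 - <<'E'
from h import *
sd,tp=load()
pk=lambda c,u0,v0,z:[(c[0]+.5)/z-.5+u0,(c[1]+.5)/z-.5+v0]
red=lambda H,S,V:((H<8)|(H>172))&(S>150)&(V>150)
a=blob(tp,(260,160,40,30),red);b=blob(sd,(278,195,30,20),red)
ea=cv2.fitEllipse(a.astype(np.float32));eb=cv2.boundingRect((b*8).astype(np.float32))
print("top red ell",ea,"side bbox",b.min(0),b.max(0))
print("plunger plane z.126:",plane(tp,[ea[0]],.126))
# side disc: top-face ellipse centre: width w, top ellipse height = w*sin(elev)
print("side ell",cv2.fitEllipse(b.astype(np.float32)))
print("plunger tri",tri(tp,ea[0],sd,cv2.fitEllipse(b.astype(np.float32))[0]))
# plate corners
grey=lambda H,S,V:(S<60)&(V>90)
c=np.array([pk(p,237,155,5) for p in[(35,95),(265,22),(335,215),(93,297)]])
P=plane(tp,c,.012);print("plate",P,P.mean(0),[np.linalg.norm(P[i]-P[i-1]) for i in range(4)])
# rack corners
c=np.array([pk(p,345,167,5) for p in[(35,78),(390,130),(380,225),(20,183)]])
R=plane(tp,c,.085);print("rack",R,R.mean(0),[np.linalg.norm(R[i]-R[i-1]) for i in range(4)])
cs=np.array([pk(p,305,115,4) for p in[(216,90),(128,240),(50,227)]])
print("rack side corners",plane(sd,cs,.085))
h1=pk((163,147),345,167,5);h2=pk((131,175),305,115,4)
print("hole",plane(tp,[h1],.085),plane(sd,[h2],.085),tri(tp,h1,sd,h2))
caps={"green":((90,123),(101,143)),"yel":((269,150),(147,71)),"red":((358,162),(169,37))}
for k,(t,s) in caps.items():
    t=pk(t,345,167,5);s=pk(s,305,115,4);print(k,tri(tp,t,sd,s),plane(tp,[t],.155),plane(sd,[s],.155))
bl=(pk((113,230),237,155,5),pk((309,65),260,200,5))
print("blue cap",tri(tp,bl[0],sd,bl[1]))
E
```

```text
top red ell ((284.747314453125, 173.37350463867188), (10.93160343170166, 11.240957260131836), 89.51110076904297) side bbox [282.0625 201.0625] [297.1875 212.5625]
plunger plane z.126: [[0.641  0.1564 0.126 ]]
side ell ((289.79052734375, 206.64610290527344), (11.316985130310059, 15.131025314331055), 88.99173736572266)
plunger tri (array([0.6403, 0.1565, 0.1238]), np.float64(2.26317779617458))
plate [[0.666  0.3334 0.012 ]
 [0.7224 0.1479 0.012 ]
 [0.5644 0.0931 0.012 ]
 [0.5023 0.2855 0.012 ]] [0.6138 0.215  0.012 ] [np.float64(0.1705635512184797), np.float64(0.19395708461809305), np.float64(0.1672422883102621), np.float64(0.2022440960651071)]
rack [[ 0.6105 -0.0933  0.085 ]
 [ 0.5659 -0.361   0.085 ]
 [ 0.4939 -0.3496  0.085 ]
 [ 0.5305 -0.0797  0.085 ]] [ 0.5502 -0.2209  0.085 ] [np.float64(0.08113560156063367), np.float64(0.2714149298608101), np.float64(0.07287692274546678), np.float64(0.27236713850776395)]
rack side corners [[ 0.489  -0.3521  0.085 ]
 [ 0.534  -0.0885  0.085 ]
 [ 0.6038 -0.0984  0.085 ]]
hole [[ 0.5559 -0.1885  0.085 ]] [[ 0.5469 -0.191   0.085 ]] (array([ 0.5511, -0.1884,  0.087 ]), np.float64(9.077625052284784))
green (array([ 0.5637, -0.1261,  0.1568]), np.float64(1.875407108016927)) [[ 0.5649 -0.1262  0.155 ]] [[ 0.5632 -0.1289  0.155 ]]
yel (array([ 0.5423, -0.2538,  0.1567]), np.float64(1.0748051789957704)) [[ 0.5431 -0.2541  0.155 ]] [[ 0.5422 -0.2568  0.155 ]]
red (array([ 0.5316, -0.317 ,  0.1581]), np.float64(2.4691569023402278)) [[ 0.5332 -0.3177  0.155 ]] [[ 0.5311 -0.3225  0.155 ]]
blue cap (array([0.5299, 0.241 , 0.1818]), np.float64(8.107863063455827))
```

```bash
python3 - <<'E'
from h import *
sd,tp=load()
def c(s,u,v):
    im=s["color"][v:v+48,u:u+40,::-1].astype(float)/255
    return cv2.resize((np.clip(im,0,1)**.7*255).astype(np.uint8),(400,480),interpolation=cv2.INTER_CUBIC)
cv2.imwrite("pics/comp1.png",np.hstack([c(sd,288,204),c(tp,242,165)]))
E
```

```text
(no output)
```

View pics/comp1.png

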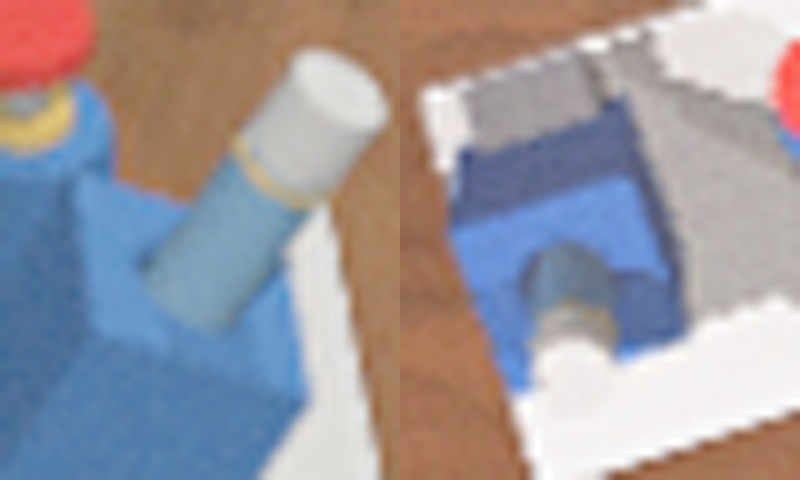

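The crops give these features:
- **Side view:** cap face centre at (343,90), and block face corners at (80,180), (85,330) and (303,400).
- **Top view:** cap face centre near (572,374), and face corners at (630,178), (452,228), (515,392) and (685,332).

```bash
python3 - <<'E'
from h import *
sd,tp=load()
S=lambda c:[(c[0]+.5)/10-.5+288,(c[1]+.5)/10-.5+204]
T=lambda c:[(c[0]-400+.5)/10-.5+242,(c[1]+.5)/10-.5+165]
t=lambda a,b:tri(tp,T(a),sd,S(b))
print("cap",t((572,374),(343,90)))
A=t((630,178),(80,180));B=t((452,228),(85,330));C=t((515,392),(303,400))
print("A,B,C",A,B,C);A,B,C=A[0],B[0],C[0]
print("len",np.linalg.norm(A-B),np.linalg.norm(B-C),"mid",(A+C)/2, "n",np.cross(C-B,A-B)/np.linalg.norm(np.cross(C-B,A-B)))
print("y dir",(B-A)/np.linalg.norm(B-A))
print("mouth far edge etc: top face centre at guessed z", plane(tp,[np.mean([T(p) for p in[(630,178),(452,228),(515,392),(685,332)]],0)],.112))
E
```

```text
cap (array([0.5267, 0.2425, 0.1833]), np.float64(4.753497632806173))
A,B,C (array([0.6062, 0.2303, 0.1307]), np.float64(3.308891762194092)) (array([0.5892, 0.2957, 0.1327]), np.float64(1.6780385349931646)) (array([0.5321, 0.2783, 0.0988]), np.float64(1.8430849902170354))
len 0.06752622136008432 0.06868045364225046 mid [0.5691 0.2543 0.1147] n [-0.4716 -0.149   0.8692]
y dir [-0.251   0.9675  0.0297]
mouth far edge etc: top face centre at guessed z [[0.5721 0.2555 0.112 ]]
```

```bash
cat > m.py <<'E'
from h import *
from rig import env
from scipy.spatial.transform import Rotation as R
M=np.array([.569,.2545,.1145]);al=np.radians(17);ys=np.array([-np.sin(al),np.cos(al),0])
a=np.array([-.5*np.cos(al),-.5*np.sin(al),np.sqrt(.75)])
def ori(x,z): return R.from_matrix(np.c_[x,np.cross(z,x),z])
RS=ori(ys,-a)                                  # in line with the socket
be=np.radians(-9.6);RR=ori(np.array([-np.sin(be),np.cos(be),0]),np.array([0,0,-1.]))  # over the rack
H=lambda i:np.array([.548,-.222])+(48.75+48.75-65*i)/1000*np.array([.166,.986])
def plan(p,Rt,n,o=None):
    o=o or env.get_obs();R0=R.from_quat(o["ee_rot"]);t=R0.inv().apply(np.array(p)-o["position"])*1000
    w=(R0.inv()*Rt).as_rotvec()/n
    A=sum(R.from_rotvec(w*k).as_matrix() for k in range(n))
    print("t",o["clock"],"rows",n,"shift",np.round(np.linalg.solve(A,t),2),"turn",np.round(np.degrees(w),2),"total",t.round(1),np.degrees(w*n).round(1))
E
python3 - <<'E'
from m import *
print(H(0),H(1),H(3)); plan(M+.13*a,RS,16)
E
```

```text
[ 0.5642 -0.1259] [ 0.5534 -0.19  ] [ 0.5318 -0.3181]
t 0.1 rows 16 shift [-32.43  -5.89   0.18] turn [-1.73 -0.9   3.38] total [-412.1 -296.7    3.6] [-27.7 -14.4  54.1]
```

Emit:
apply_moves([
  {"x": -32.4,"y": -5.9,"z": 0.2,"rx": -1.73,"ry": -0.9,"rz": 3.38,"claw": 85},
  {"x": -32.4,"y": -5.9,"z": 0.2,"rx": -1.73,"ry": -0.9,"rz": 3.38,"claw": 85},
  {"x": -32.4,"y": -5.9,"z": 0.2,"rx": -1.73,"ry": -0.9,"rz": 3.38,"claw": 85},
  {"x": -32.4,"y": -5.9,"z": 0.2,"rx": -1.73,"ry": -0.9,"rz": 3.38,"claw": 85},
  {"x": -32.4,"y": -5.9,"z": 0.2,"rx": -1.73,"ry": -0.9,"rz": 3.38,"claw": 85},
  {"x": -32.4,"y": -5.9,"z": 0.2,"rx": -1.73,"ry": -0.9,"rz": 3.38,"claw": 85},
  {"x": -32.4,"y": -5.9,"z": 0.2,"rx": -1.73,"ry": -0.9,"rz": 3.38,"claw": 85},
  {"x": -32.4,"y": -5.9,"z": 0.2,"rx": -1.73,"ry": -0.9,"rz": 3.38,"claw": 85},
  {"x": -32.4,"y": -5.9,"z": 0.2,"rx": -1.73,"ry": -0.9,"rz": 3.38,"claw": 85},
  {"x": -32.4,"y": -5.9,"z": 0.2,"rx": -1.73,"ry": -0.9,"rz": 3.38,"claw": 85},
  {"x": -32.4,"y": -5.9,"z": 0.2,"rx": -1.73,"ry": -0.9,"rz": 3.38,"claw": 85},
  {"x": -32.4,"y": -5.9,"z": 0.2,"rx": -1.73,"ry": -0.9,"rz": 3.38,"claw": 85},
  {"x": -32.4,"y": -5.9,"z": 0.2,"rx": -1.73,"ry": -0.9,"rz": 3.38,"claw": 85},
  {"x": -32.4,"y": -5.9,"z": 0.2,"rx": -1.73,"ry": -0.9,"rz": 3.38,"claw": 85},
  {"x": -32.4,"y": -5.9,"z": 0.2,"rx": -1.73,"ry": -0.9,"rz": 3.38,"claw": 85},
  {"x": -32.4,"y": -5.9,"z": 0.2,"rx": -1.73,"ry": -0.9,"rz": 3.38,"claw": 85},
])

```text
clock: 1.43
position: [0.5069, 0.2349, 0.227]
ee_rot: [0.575, 0.776, 0.209, 0.154]
ft_force: [0.5, 0.3, 0.8]
finger_gap: 0.995
grip_force: 0.0
```

```bash
python3 - <<'E'
from m import *
plan(M+.13*a,RS,4)
G=np.array([.5445,.247,.157])-.018*a; plan(G,RS,6)
s=env.snapshot("side");v=env.snapshot("top")
cv2.imwrite("pics/pre.png",np.hstack([cv2.resize(s["color"][130:290,230:390,::-1],(400,400),interpolation=2),cv2.resize(v["color"][110:270,200:360,::-1],(400,400),interpolation=2)]))
E
```

```text
t 1.4333 rows 4 shift [0.15 0.03 0.  ] turn [ 0.02 -0.02 -0.04] total [0.6 0.1 0. ] [ 0.1 -0.1 -0.2]
t 1.4333 rows 6 shift [ 0.09 -0.16 16.4 ] turn [ 0.02 -0.01 -0.03] total [ 0.5 -1.  98.4] [ 0.1 -0.1 -0.2]
```

View pics/pre.png

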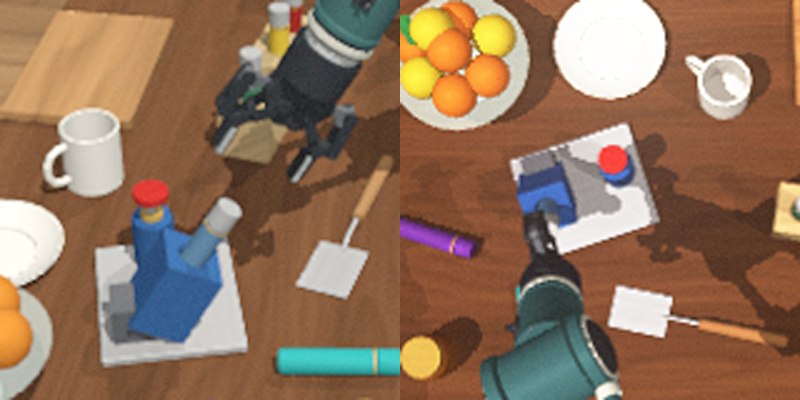

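The picture shows the open fingers at about (225,140) and (300,170) in the side crop, straddling the line of the blue tube. I'll advance and close.

Emit:
apply_moves([
  {"z": 14},
  {"z": 14},
  {"z": 14},
  {"z": 14,"y": -1},
  {"z": 14},
  {"z": 14},
  {"z": 14},
  {"claw": 20},
  {"claw": 20},
  {"claw": 20},
  {"claw": 20},
  {"claw": 20},
  {"claw": 20},
])

```text
validation failed for argument at $.ta...
```

Emit:
apply_moves([
  {"x": 0,"y": 0,"z": 14,"rx": 0,"ry": 0,"rz": 0,"claw": 85},
  {"x": 0,"y": 0,"z": 14,"rx": 0,"ry": 0,"rz": 0,"claw": 85},
  {"x": 0,"y": -1,"z": 14,"rx": 0,"ry": 0,"rz": 0,"claw": 85},
  {"x": 0,"y": 0,"z": 14,"rx": 0,"ry": 0,"rz": 0,"claw": 85},
  {"x": 0,"y": 0,"z": 14,"rx": 0,"ry": 0,"rz": 0,"claw": 85},
  {"x": 0,"y": 0,"z": 14,"rx": 0,"ry": 0,"rz": 0,"claw": 85},
  {"x": 0,"y": 0,"z": 14,"rx": 0,"ry": 0,"rz": 0,"claw": 85},
  {"x": 0,"y": 0,"z": 0,"rx": 0,"ry": 0,"rz": 0,"claw": 20},
  {"x": 0,"y": 0,"z": 0,"rx": 0,"ry": 0,"rz": 0,"claw": 20},
  {"x": 0,"y": 0,"z": 0,"rx": 0,"ry": 0,"rz": 0,"claw": 20},
  {"x": 0,"y": 0,"z": 0,"rx": 0,"ry": 0,"rz": 0,"claw": 20},
  {"x": 0,"y": 0,"z": 0,"rx": 0,"ry": 0,"rz": 0,"claw": 20},
  {"x": 0,"y": 0,"z": 0,"rx": 0,"ry": 0,"rz": 0,"claw": 20},
])

```text
clock: 2.62
position: [0.5533, 0.2511, 0.1433]
ee_rot: [0.574, 0.776, 0.21, 0.154]
ft_force: [-1.0, -0.5, 2.0]
finger_gap: 0.334
grip_force: 59.0
```

Emit:
apply_moves([
  {"x": 0,"y": 0,"z": -6,"rx": 0,"ry": 0,"rz": 0,"claw": 20},
  {"x": 0,"y": 0,"z": -10,"rx": 0,"ry": 0,"rz": 0,"claw": 20},
  {"x": 0,"y": 0,"z": -15,"rx": 0,"ry": 0,"rz": 0,"claw": 20},
  {"x": 0,"y": 0,"z": -15,"rx": 0,"ry": 0,"rz": 0,"claw": 20},
  {"x": 0,"y": 0,"z": -15,"rx": 0,"ry": 0,"rz": 0,"claw": 20},
  {"x": 0,"y": 0,"z": -15,"rx": 0,"ry": 0,"rz": 0,"claw": 20},
  {"x": 0,"y": 0,"z": -20,"rx": 0,"ry": 0,"rz": 0,"claw": 20},
  {"x": 0,"y": 0,"z": -20,"rx": 0,"ry": 0,"rz": 0,"claw": 20},
])

```text
clock: 3.28
position: [0.4962, 0.233, 0.2433]
ee_rot: [0.574, 0.777, 0.209, 0.153]
ft_force: [0.8, -0.4, 0.3]
finger_gap: 0.337
grip_force: 59.3
```

```bash
python3 - <<'E'
from m import *
import pickle
o=env.get_obs();print(o["finger_gap"],o["grip_force"],o["position"])
for n in("side","top"):
    s=env.snapshot(n);pickle.dump(s,open(f"pics/{n}1.pkl","wb"))
S,T=load(1)
cv2.imwrite("pics/pull.png",np.hstack([cv2.resize(S["color"][150:270,250:370,::-1],(480,480),interpolation=2),cv2.resize(T["color"][140:220,230:310,::-1],(320,320),interpolation=2)[:,:].copy() if 0 else np.vstack([cv2.resize(T["color"][140:220,230:310,::-1],(320,320),interpolation=2),np.zeros((160,320,3),np.uint8)])]))
z=.085+.070+.060   # TCP height over rack: tube foot ~ 91 mm below TCP
plan(np.r_[H(1),.215],RR,18)
E
```

```text
0.3366566063123499 59.32465307414532 [0.4962 0.233  0.2433]
t 3.3833 rows 18 shift [-24.     0.85   1.57] turn [ 1.66 -0.4   1.44] total [-421.6  -77.6   -9.5] [29.8 -7.2 26. ]
```

View pics/pull.png

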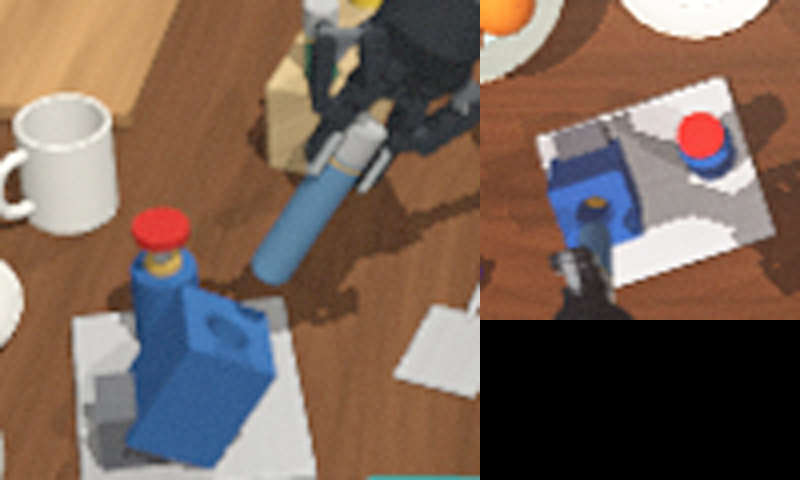

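The blue tube is out and held with its gold ring at the pads, at about (345,165). The mouth is now visible at (230,330) in the side crop and (597,205) in the top crop. I'll refine the mouth position and check where the foot is.

```bash
python3 - <<'E'
from m import *
S,T=load(1)
f=lambda c,u,v:[(c[0]+.5)/4-.5+u,(c[1]+.5)/4-.5+v]
print("mouth tri",tri(S,f((229,331),250,150),T,f((116,206),230,140)))
o=env.get_obs();Rt=R.from_quat(o["ee_rot"]);z=Rt.apply([0,0,1])
# foot: nearest point of side ray to tool axis
oo,d=ray(S,[f((270,268),250,150)]);t=np.linalg.lstsq(np.c_[d[0],-z],o["position"]-oo,rcond=None)[0]
print("foot beyond TCP mm",t[1]*1000,"miss",np.linalg.norm(oo+d[0]*t[0]-o["position"]-z*t[1])*1000)
plan(np.r_[H(1),.280],RR,18)
E
```

```text
mouth tri (array([0.5724, 0.2542, 0.1154]), np.float64(10.844879281644065))
foot beyond TCP mm 86.38225358554585 miss 3.44996085826559
t 3.3833 rows 18 shift [-23.85   1.86  -1.94] turn [ 1.66 -0.4   1.44] total [-421.5  -44.6  -65.5] [29.8 -7.2 26. ]
```

Emit:
apply_moves([
  {"x": -23.9,"y": 1.9,"z": -1.9,"rx": 1.66,"ry": -0.4,"rz": 1.44,"claw": 20},
  {"x": -23.9,"y": 1.9,"z": -1.9,"rx": 1.66,"ry": -0.4,"rz": 1.44,"claw": 20},
  {"x": -23.9,"y": 1.9,"z": -1.9,"rx": 1.66,"ry": -0.4,"rz": 1.44,"claw": 20},
  {"x": -23.9,"y": 1.9,"z": -1.9,"rx": 1.66,"ry": -0.4,"rz": 1.44,"claw": 20},
  {"x": -23.9,"y": 1.9,"z": -1.9,"rx": 1.66,"ry": -0.4,"rz": 1.44,"claw": 20},
  {"x": -23.9,"y": 1.9,"z": -1.9,"rx": 1.66,"ry": -0.4,"rz": 1.44,"claw": 20},
  {"x": -23.9,"y": 1.9,"z": -1.9,"rx": 1.66,"ry": -0.4,"rz": 1.44,"claw": 20},
  {"x": -23.9,"y": 1.9,"z": -1.9,"rx": 1.66,"ry": -0.4,"rz": 1.44,"claw": 20},
  {"x": -23.9,"y": 1.9,"z": -1.9,"rx": 1.66,"ry": -0.4,"rz": 1.44,"claw": 20},
  {"x": -23.9,"y": 1.9,"z": -1.9,"rx": 1.66,"ry": -0.4,"rz": 1.44,"claw": 20},
  {"x": -23.9,"y": 1.9,"z": -1.9,"rx": 1.66,"ry": -0.4,"rz": 1.44,"claw": 20},
  {"x": -23.9,"y": 1.9,"z": -1.9,"rx": 1.66,"ry": -0.4,"rz": 1.44,"claw": 20},
  {"x": -23.9,"y": 1.9,"z": -1.9,"rx": 1.66,"ry": -0.4,"rz": 1.44,"claw": 20},
  {"x": -23.9,"y": 1.9,"z": -1.9,"rx": 1.66,"ry": -0.4,"rz": 1.44,"claw": 20},
  {"x": -23.9,"y": 1.9,"z": -1.9,"rx": 1.66,"ry": -0.4,"rz": 1.44,"claw": 20},
  {"x": -23.9,"y": 1.9,"z": -1.9,"rx": 1.66,"ry": -0.4,"rz": 1.44,"claw": 20},
  {"x": -23.9,"y": 1.9,"z": -1.9,"rx": 1.66,"ry": -0.4,"rz": 1.44,"claw": 20},
  {"x": -23.9,"y": 1.9,"z": -1.9,"rx": 1.66,"ry": -0.4,"rz": 1.44,"claw": 20},
])

```text
clock: 4.88
position: [0.5538, -0.1925, 0.2746]
ee_rot: [0.764, 0.645, -0.004, -0.002]
ft_force: [0.1, 0.1, 0.1]
finger_gap: 0.334
grip_force: 59.3
```

```bash
python3 - <<'E'
from m import *
import pickle
for n in("side","top"):
    s=env.snapshot(n);pickle.dump(s,open(f"pics/{n}2.pkl","wb"))
S,T=load(2)
plan(np.r_[H(1),.280],RR,2);plan(np.r_[H(1),.180],RR,2)
cv2.imwrite("pics/ov.png",np.hstack([cv2.resize(S["color"][90:210,280:380,::-1],(400,480),interpolation=2),cv2.resize(T["color"][150:246,340:420,::-1],(400,480),interpolation=2)]))
E
```

```text
t 4.9833 rows 2 shift [ 2.15 -0.9  -2.7 ] turn [-0.22  0.16 -0.06] total [ 4.3 -1.8 -5.4] [-0.4  0.3 -0.1]
t 4.9833 rows 2 shift [ 2.36 -0.61 47.3 ] turn [-0.22  0.16 -0.06] total [ 4.8 -1.  94.6] [-0.4  0.3 -0.1]
```

View pics/ov.png

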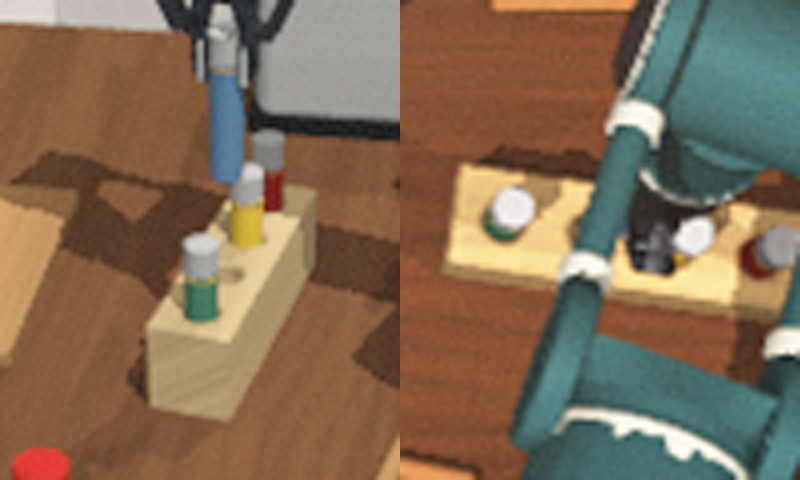

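The blue tube hangs over the rack, with its foot at (228,178) in the side crop. The free hole is at (232,274).

```bash
python3 - <<'E'
from m import *
S,T=load(2)
f=lambda c:[(c[0]+.5)/4-.5+280,(c[1]+.5)/4-.5+90]
print("foot",plane(S,[f((227.5,176))],.2746-.0865),"ring", plane(S,[f((226,68))],.2746+.025),"hole",plane(S,[f((232,274))],.085))
print("green base",plane(S,[f((201,312))],.085),"yellow base",plane(S,[f((246,238))],.085), H(0),H(1),H(2))
plan(np.r_[H(1),.180],RR,1)
E
```

```text
foot [[ 0.5493 -0.1879  0.1881]] ring [[ 0.5475 -0.1702  0.2996]] hole [[ 0.5463 -0.1928  0.085 ]]
green base [[ 0.5639 -0.1279  0.085 ]] yellow base [[ 0.5428 -0.2557  0.085 ]] [ 0.5642 -0.1259] [ 0.5534 -0.19  ] [ 0.5426 -0.254 ]
t 4.9833 rows 1 shift [ 4.85 -1.04 94.6 ] turn [-0.44  0.31 -0.13] total [ 4.8 -1.  94.6] [-0.4  0.3 -0.1]
```

```bash
python3 - <<'E'
from m import *
S,T=load(2)
def mid(H0,H1,box,smin=80):
    u,v,w,h=box;hsv=cv2.cvtColor(S["color"][v:v+h,u:u+w],cv2.COLOR_RGB2HSV).astype(int)
    m=(hsv[...,0]>=H0)&(hsv[...,0]<=H1)&(hsv[...,1]>smin)
    for r in range(h):
        c=np.where(m[r])[0]
        if len(c): print(v+r,c.min()+u,c.max()+u,(c.min()+c.max())/2+u,len(c))
print("blue");mid(95,125,(326,106,24,32))
print("green");mid(65,90,(320,155,24,20))
print("yel");mid(22,33,(334,136,16,18),150)
E
```

```text
blue
108 332 332 332.0 1
109 332 338 335.0 7
110 333 338 335.5 6
111 333 338 335.5 6
112 333 339 336.0 7
113 333 340 336.5 8
114 333 340 336.5 8
115 333 340 336.5 8
116 333 340 336.5 8
117 333 340 336.5 8
118 333 340 336.5 8
119 333 340 336.5 8
120 333 340 336.5 8
121 333 340 336.5 8
122 333 340 336.5 8
123 333 340 336.5 8
124 333 340 336.5 8
125 333 340 336.5 8
126 333 340 336.5 8
127 333 340 336.5 8
128 333 340 336.5 8
129 333 340 336.5 8
130 333 339 336.0 7
131 333 339 336.0 7
132 333 339 336.0 7
133 333 339 336.0 7
134 334 339 336.5 6
135 336 337 336.5 2
green
161 327 333 330.0 2
162 327 333 330.0 7
163 327 333 330.0 7
164 327 333 330.0 7
165 327 333 330.0 7
166 327 333 330.0 7
167 327 333 330.0 7
168 327 333 330.0 7
169 327 332 329.5 6
yel
141 338 345 341.5 3
142 338 345 341.5 8
143 338 344 341.0 7
144 338 344 341.0 7
145 338 344 341.0 7
146 338 344 341.0 7
147 338 344 341.0 7
148 338 344 341.0 7
149 338 344 341.0 7
150 338 344 341.0 7
151 340 342 341.0 3
```

```bash
cat >> h.py <<'E'
def proj(s,P):
    f=200/np.tan(np.radians(s["vfov"]/2));K=np.array([[f,0,s["cx"]],[0,f,s["cy"]],[0,0,1.]]);W=np.linalg.inv(s["extrinsics"])
    return cv2.projectPoints(np.array(P,float).reshape(-1,3),cv2.Rodrigues(W[:3,:3])[0],W[:3,3],K,np.array(s["dist"]))[0][:,0]
E
python3 - <<'E'
from m import *
S,T=load(2);o=env.get_obs();z=R.from_quat(o["ee_rot"]).apply([0,0,1]);print(z,o["position"])
for d in(-.02,0,.03,.06,.087): print(d,proj(S,o["position"]+z*d))
for i,z in((0,.085),(0,.11),(2,.085),(2,.11)): print(i,z,proj(S,np.r_[H(i),z]))
E
```

```text
[-0.0084 -0.0041 -1.    ] [ 0.5544 -0.1945  0.2746]
-0.02 [[335.1375 104.5917]]
0 [[335.22 110.01]]
0.03 [[335.3416 117.9864]]
0.06 [[335.4608 125.7872]]
0.087 [[335.566  132.6627]]
0 0.085 [[329.6989 167.9355]]
0 0.11 [[329.6136 161.9197]]
2 0.085 [[341.1018 149.3639]]
2 0.11 [[341.1182 143.5169]]
```

```bash
python3 - <<'E'
from m import *
plan([.5555,-.190,.190],RR,5)
E
```

```text
t 4.9833 rows 5 shift [ 0.98  0.14 16.92] turn [-0.09  0.06 -0.03] total [ 5.1  1.  84.6] [-0.4  0.3 -0.1]
```

Emit:
apply_moves([
  {"x": 1.5,"y": 0.2,"z": 14,"rx": -0.1,"ry": 0.1,"rz": 0,"claw": 20},
  {"x": 1.5,"y": 0.2,"z": 14,"rx": -0.1,"ry": 0.1,"rz": 0,"claw": 20},
  {"x": 1,"y": 0.2,"z": 14,"rx": -0.1,"ry": 0.1,"rz": 0,"claw": 20},
  {"x": 1,"y": 0.2,"z": 14,"rx": -0.1,"ry": 0,"rz": 0,"claw": 20},
  {"x": 0,"y": 0.2,"z": 14,"rx": 0,"ry": 0,"rz": 0,"claw": 20},
  {"x": 0,"y": 0,"z": 10,"rx": 0,"ry": 0,"rz": 0,"claw": 20},
  {"x": 0,"y": 0,"z": 0,"rx": 0,"ry": 0,"rz": 0,"claw": 20},
  {"x": 0,"y": 0,"z": 0,"rx": 0,"ry": 0,"rz": 0,"claw": 20},
])

```text
clock: 5.65
position: [0.555, -0.1859, 0.1946]
ee_rot: [0.763, 0.646, 0.0, -0.001]
ft_force: [0.3, -0.3, -0.0]
finger_gap: 0.338
grip_force: 59.3
```

```bash
python3 - <<'E'
from m import *
plan([.5555,-.190,.170],RR,5)
E
```

```text
t 5.65 rows 5 shift [-0.79  0.24  4.93] turn [-0.02 -0.02  0.02] total [-4.   1.2 24.6] [-0.1 -0.1  0.1]
```

Emit:
apply_moves([
  {"x": -2,"y": 0.6,"z": 0,"rx": 0,"ry": 0,"rz": 0,"claw": 20},
  {"x": -2,"y": 0.6,"z": 0,"rx": 0,"ry": 0,"rz": 0,"claw": 20},
  {"x": 0,"y": 0,"z": 5,"rx": 0,"ry": 0,"rz": 0,"claw": 20},
  {"x": 0,"y": 0,"z": 5,"rx": 0,"ry": 0,"rz": 0,"claw": 20},
  {"x": 0,"y": 0,"z": 5,"rx": 0,"ry": 0,"rz": 0,"claw": 20},
  {"x": 0,"y": 0,"z": 5,"rx": 0,"ry": 0,"rz": 0,"claw": 20},
  {"x": 0,"y": 0,"z": 5,"rx": 0,"ry": 0,"rz": 0,"claw": 20},
  {"x": 0,"y": 0,"z": 0,"rx": 0,"ry": 0,"rz": 0,"claw": 20},
])

```text
clock: 6.32
position: [0.5551, -0.1902, 0.1687]
ee_rot: [0.763, 0.646, -0.0, -0.002]
ft_force: [0.0, 0.4, -1.2]
finger_gap: 0.338
grip_force: 59.4
```

Emit:
apply_moves([
  {"x": 0,"y": 0,"z": 3,"rx": 0,"ry": 0,"rz": 0,"claw": 20},
  {"x": 0,"y": 0,"z": 3,"rx": 0,"ry": 0,"rz": 0,"claw": 20},
  {"x": 0,"y": 0,"z": 3,"rx": 0,"ry": 0,"rz": 0,"claw": 20},
  {"x": 0,"y": 0,"z": 3,"rx": 0,"ry": 0,"rz": 0,"claw": 20},
  {"x": 0,"y": 0,"z": 0,"rx": 0,"ry": 0,"rz": 0,"claw": 20},
])

```text
clock: 6.73
position: [0.5558, -0.1904, 0.1577]
ee_rot: [0.763, 0.646, 0.0, -0.001]
ft_force: [-0.4, 0.5, -0.9]
finger_gap: 0.338
grip_force: 59.4
```

Free so far, with the foot about 15 mm into the hole. I'll continue down.

Emit:
apply_moves([
  {"x": 0,"y": 0,"z": 6,"rx": 0,"ry": 0,"rz": 0,"claw": 20},
  {"x": 0,"y": 0,"z": 6,"rx": 0,"ry": 0,"rz": 0,"claw": 20},
  {"x": 0,"y": 0,"z": 6,"rx": 0,"ry": 0,"rz": 0,"claw": 20},
  {"x": 0,"y": 0,"z": 6,"rx": 0,"ry": 0,"rz": 0,"claw": 20},
  {"x": 0,"y": 0,"z": 6,"rx": 0,"ry": 0,"rz": 0,"claw": 20},
  {"x": 0,"y": 0,"z": 6,"rx": 0,"ry": 0,"rz": 0,"claw": 20},
  {"x": 0,"y": 0,"z": 0,"rx": 0,"ry": 0,"rz": 0,"claw": 20},
])

```text
clock: 7.32
position: [0.5555, -0.1904, 0.1206]
ee_rot: [0.763, 0.646, 0.0, -0.001]
ft_force: [-0.5, 0.8, -2.6]
finger_gap: 0.335
grip_force: 59.4
```

Emit:
apply_moves([
  {"x": 0,"y": 0,"z": 4,"rx": 0,"ry": 0,"rz": 0,"claw": 20},
  {"x": 0,"y": 0,"z": 4,"rx": 0,"ry": 0,"rz": 0,"claw": 20},
  {"x": 0,"y": 0,"z": 2,"rx": 0,"ry": 0,"rz": 0,"claw": 20},
  {"x": 0,"y": 0,"z": 2,"rx": 0,"ry": 0,"rz": 0,"claw": 20},
  {"x": 0,"y": 0,"z": 1,"rx": 0,"ry": 0,"rz": 0,"claw": 20},
  {"x": 0,"y": 0,"z": 0,"rx": 0,"ry": 0,"rz": 0,"claw": 20},
])

```text
clock: 7.82
position: [0.556, -0.1904, 0.1092]
ee_rot: [0.763, 0.646, 0.001, -0.001]
ft_force: [-1.9, 2.5, -0.9]
finger_gap: 0.333
grip_force: 59.5
```

Emit:
apply_moves([
  {"x": 0,"y": 0,"z": 1,"rx": 0,"ry": 0,"rz": 0,"claw": 20},
  {"x": 0,"y": 0,"z": 1,"rx": 0,"ry": 0,"rz": 0,"claw": 20},
  {"x": 0,"y": 0,"z": 1,"rx": 0,"ry": 0,"rz": 0,"claw": 20},
  {"x": 0,"y": 0,"z": 1,"rx": 0,"ry": 0,"rz": 0,"claw": 20},
  {"x": 0,"y": 0,"z": 0,"rx": 0,"ry": 0,"rz": 0,"claw": 20},
])

```text
clock: 8.23
position: [0.5562, -0.1904, 0.1085]
ee_rot: [0.763, 0.646, 0.001, -0.0]
ft_force: [-8.7, 5.9, 16.1]
finger_gap: 0.336
grip_force: 61.1
```

Emit:
apply_moves([
  {"x": 0,"y": 0,"z": -2,"rx": 0,"ry": 0,"rz": 0,"claw": 45},
  {"x": 0,"y": 0,"z": 0,"rx": 0,"ry": 0,"rz": 0,"claw": 70},
  {"x": 0,"y": 0,"z": 0,"rx": 0,"ry": 0,"rz": 0,"claw": 85},
  {"x": 0,"y": 0,"z": 0,"rx": 0,"ry": 0,"rz": 0,"claw": 85},
  {"x": 0,"y": 0,"z": 0,"rx": 0,"ry": 0,"rz": 0,"claw": 85},
  {"x": 0,"y": 0,"z": 0,"rx": 0,"ry": 0,"rz": 0,"claw": 85},
  {"x": 0,"y": 0,"z": -10,"rx": 0,"ry": 0,"rz": 0,"claw": 85},
  {"x": 0,"y": 0,"z": -30,"rx": 0,"ry": 0,"rz": 0,"claw": 85},
  {"x": 0,"y": 0,"z": -35,"rx": 0,"ry": 0,"rz": 0,"claw": 85},
  {"x": 0,"y": 0,"z": -35,"rx": 0,"ry": 0,"rz": 0,"claw": 85},
  {"x": 0,"y": 0,"z": 0,"rx": 0,"ry": 0,"rz": 0,"claw": 85},
])

```text
clock: 9.15
position: [0.5609, -0.1925, 0.2273]
ee_rot: [0.763, 0.646, 0.004, 0.006]
ft_force: [0.2, -0.4, 2.0]
finger_gap: 0.993
grip_force: 0.0
```

```bash
python3 - <<'E'
from m import *
import pickle
for n in("side","top"):
    s=env.snapshot(n);pickle.dump(s,open(f"pics/{n}3.pkl","wb"))
S,T=load(3)
# red tube axis in side view vs H(3)
cv2.imwrite("pics/rel.png",np.hstack([cv2.resize(S["color"][100:200,300:380,::-1],(480,600),interpolation=2),cv2.resize(T["color"][150:250,380:430,::-1],(300,600),interpolation=2)]))
plan(np.r_[H(3),.215],RR,5); print(H(3))
E
```

```text
t 9.25 rows 5 shift [-25.87  -0.93   1.18] turn [0.07 0.   0.01] total [-129.3   -4.7    5.9] [0.4 0.  0.1]
[ 0.5318 -0.3181]
```

View pics/rel.png

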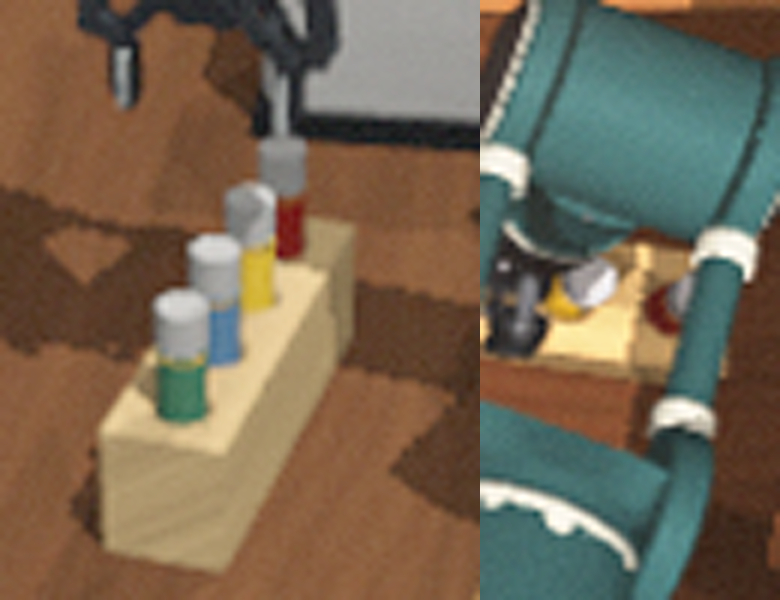

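The blue tube is seated level with its neighbours in the side crop, at (215,300). Now I'll go for red.

Emit:
apply_moves([
  {"x": -25,"y": -1,"z": 0,"rx": 0,"ry": 0,"rz": 0,"claw": 85},
  {"x": -25,"y": -1,"z": 0,"rx": 0,"ry": 0,"rz": 0,"claw": 85},
  {"x": -25,"y": -1,"z": 0,"rx": 0,"ry": 0,"rz": 0,"claw": 85},
  {"x": -25,"y": -1,"z": 0,"rx": 0.2,"ry": 0,"rz": 0,"claw": 85},
  {"x": -25,"y": 0,"z": 0,"rx": 0.2,"ry": 0,"rz": 0,"claw": 85},
  {"x": -4,"y": 0,"z": 6,"rx": 0,"ry": 0,"rz": 0,"claw": 85},
  {"x": 0,"y": 0,"z": 0,"rx": 0,"ry": 0,"rz": 0,"claw": 85},
  {"x": 0,"y": 0,"z": 0,"rx": 0,"ry": 0,"rz": 0,"claw": 85},
])

```text
clock: 9.92
position: [0.5296, -0.3162, 0.2092]
ee_rot: [0.764, 0.646, -0.002, -0.005]
ft_force: [0.7, 0.9, 0.2]
finger_gap: 0.994
grip_force: 0.0
```

```bash
python3 - <<'E'
from m import *
plan([.5328,-.3185,.106],RR,8)
E
```

```text
t 9.9167 rows 8 shift [-0.24  0.51 12.9 ] turn [-0.07 -0.03  0.  ] total [ -2.1   4.6 103.2] [-0.6 -0.2  0. ]
```

Emit:
apply_moves([
  {"x": -1,"y": 2,"z": 13,"rx": -0.2,"ry": -0.1,"rz": 0,"claw": 85},
  {"x": -1,"y": 2,"z": 13,"rx": -0.2,"ry": -0.1,"rz": 0,"claw": 85},
  {"x": 0,"y": 0.6,"z": 13,"rx": -0.2,"ry": 0,"rz": 0,"claw": 85},
  {"x": 0,"y": 0,"z": 13,"rx": 0,"ry": 0,"rz": 0,"claw": 85},
  {"x": 0,"y": 0,"z": 13,"rx": 0,"ry": 0,"rz": 0,"claw": 85},
  {"x": 0,"y": 0,"z": 13,"rx": 0,"ry": 0,"rz": 0,"claw": 85},
  {"x": 0,"y": 0,"z": 13,"rx": 0,"ry": 0,"rz": 0,"claw": 85},
  {"x": 0,"y": 0,"z": 12,"rx": 0,"ry": 0,"rz": 0,"claw": 85},
  {"x": 0,"y": 0,"z": 0,"rx": 0,"ry": 0,"rz": 0,"claw": 85},
  {"x": 0,"y": 0,"z": 0,"rx": 0,"ry": 0,"rz": 0,"claw": 20},
  {"x": 0,"y": 0,"z": 0,"rx": 0,"ry": 0,"rz": 0,"claw": 20},
  {"x": 0,"y": 0,"z": 0,"rx": 0,"ry": 0,"rz": 0,"claw": 20},
  {"x": 0,"y": 0,"z": 0,"rx": 0,"ry": 0,"rz": 0,"claw": 20},
  {"x": 0,"y": 0,"z": 0,"rx": 0,"ry": 0,"rz": 0,"claw": 20},
  {"x": 0,"y": 0,"z": 0,"rx": 0,"ry": 0,"rz": 0,"claw": 20},
  {"x": 0,"y": 0,"z": 0,"rx": 0,"ry": 0,"rz": 0,"claw": 20},
])

```text
clock: 11.25
position: [0.5352, -0.3205, 0.1096]
ee_rot: [0.763, 0.646, 0.0, 0.003]
ft_force: [-2.8, 0.1, 6.2]
finger_gap: 0.337
grip_force: 59.0
```

Emit:
apply_moves([
  {"x": 0,"y": 0,"z": -5,"rx": 0,"ry": 0,"rz": 0,"claw": 20},
  {"x": 0,"y": 0,"z": -10,"rx": 0,"ry": 0,"rz": 0,"claw": 20},
  {"x": 0,"y": 0,"z": -15,"rx": 0,"ry": 0,"rz": 0,"claw": 20},
  {"x": 0,"y": 0,"z": -20,"rx": 0,"ry": 0,"rz": 0,"claw": 20},
  {"x": 0,"y": 0,"z": -20,"rx": 0,"ry": 0,"rz": 0,"claw": 20},
  {"x": 0,"y": 0,"z": -20,"rx": 0,"ry": 0,"rz": 0,"claw": 20},
  {"x": 0,"y": 0,"z": -25,"rx": 0,"ry": 0,"rz": 0,"claw": 20},
  {"x": 0,"y": 0,"z": -25,"rx": 0,"ry": 0,"rz": 0,"claw": 20},
  {"x": 0,"y": 0,"z": -25,"rx": 0,"ry": 0,"rz": 0,"claw": 20},
  {"x": 0,"y": 0,"z": -15,"rx": 0,"ry": 0,"rz": 0,"claw": 20},
  {"x": 0,"y": 0,"z": 0,"rx": 0,"ry": 0,"rz": 0,"claw": 20},
])

```text
clock: 12.17
position: [0.5366, -0.3208, 0.2942]
ee_rot: [0.763, 0.646, 0.002, 0.007]
ft_force: [-0.5, -0.6, -0.4]
finger_gap: 0.338
grip_force: 59.4
```

```bash
python3 - <<'E'
from m import *
o=env.get_obs();print(o["position"],o["ft_force"],o["finger_gap"])
T0=M+.135*a; print(T0); plan(T0,RS,20)
E
```

```text
[ 0.5366 -0.3208  0.2942] [-0.4645 -0.6005 -0.4112] 0.3378867310163752
[0.5044 0.2348 0.2314]
t 12.1667 rows 20 shift [27.95 -1.04  3.5 ] turn [-1.44  0.37 -1.29] total [ 543.  -124.4   58.2] [-28.8   7.4 -25.8]
```

```bash
python3 - <<'E'
from m import *
plan(M+.19*a,RS,20)
o=env.get_obs();R0=R.from_quat(o["ee_rot"])
import numpy as np
E
```

```text
t 12.1667 rows 20 shift [27.7  -1.75  0.82] turn [-1.44  0.37 -1.29] total [ 530.4 -148.4   10.3] [-28.8   7.4 -25.8]
```

Emit:
apply_moves([
  {"x": 27.7,"y": -1.8,"z": 0.8,"rx": -1.44,"ry": 0.37,"rz": -1.29,"claw": 20},
  {"x": 27.7,"y": -1.8,"z": 0.8,"rx": -1.44,"ry": 0.37,"rz": -1.29,"claw": 20},
  {"x": 27.7,"y": -1.8,"z": 0.8,"rx": -1.44,"ry": 0.37,"rz": -1.29,"claw": 20},
  {"x": 27.7,"y": -1.8,"z": 0.8,"rx": -1.44,"ry": 0.37,"rz": -1.29,"claw": 20},
  {"x": 27.7,"y": -1.8,"z": 0.8,"rx": -1.44,"ry": 0.37,"rz": -1.29,"claw": 20},
  {"x": 27.7,"y": -1.8,"z": 0.8,"rx": -1.44,"ry": 0.37,"rz": -1.29,"claw": 20},
  {"x": 27.7,"y": -1.8,"z": 0.8,"rx": -1.44,"ry": 0.37,"rz": -1.29,"claw": 20},
  {"x": 27.7,"y": -1.8,"z": 0.8,"rx": -1.44,"ry": 0.37,"rz": -1.29,"claw": 20},
  {"x": 27.7,"y": -1.8,"z": 0.8,"rx": -1.44,"ry": 0.37,"rz": -1.29,"claw": 20},
  {"x": 27.7,"y": -1.8,"z": 0.8,"rx": -1.44,"ry": 0.37,"rz": -1.29,"claw": 20},
  {"x": 27.7,"y": -1.8,"z": 0.8,"rx": -1.44,"ry": 0.37,"rz": -1.29,"claw": 20},
  {"x": 27.7,"y": -1.8,"z": 0.8,"rx": -1.44,"ry": 0.37,"rz": -1.29,"claw": 20},
  {"x": 27.7,"y": -1.8,"z": 0.8,"rx": -1.44,"ry": 0.37,"rz": -1.29,"claw": 20},
  {"x": 27.7,"y": -1.8,"z": 0.8,"rx": -1.44,"ry": 0.37,"rz": -1.29,"claw": 20},
  {"x": 27.7,"y": -1.8,"z": 0.8,"rx": -1.44,"ry": 0.37,"rz": -1.29,"claw": 20},
  {"x": 27.7,"y": -1.8,"z": 0.8,"rx": -1.44,"ry": 0.37,"rz": -1.29,"claw": 20},
  {"x": 27.7,"y": -1.8,"z": 0.8,"rx": -1.44,"ry": 0.37,"rz": -1.29,"claw": 20},
  {"x": 27.7,"y": -1.8,"z": 0.8,"rx": -1.44,"ry": 0.37,"rz": -1.29,"claw": 20},
  {"x": 27.7,"y": -1.8,"z": 0.8,"rx": -1.44,"ry": 0.37,"rz": -1.29,"claw": 20},
  {"x": 27.7,"y": -1.8,"z": 0.8,"rx": -1.44,"ry": 0.37,"rz": -1.29,"claw": 20},
])

```text
clock: 13.83
position: [0.4733, 0.2287, 0.2748]
ee_rot: [0.575, 0.777, 0.207, 0.149]
ft_force: [-0.7, -0.4, -2.1]
finger_gap: 0.337
grip_force: 59.6
```

Emit:
apply_moves([
  {"x": 0,"y": 0,"z": 15,"rx": 0,"ry": 0,"rz": 0,"claw": 20},
  {"x": 0,"y": 0,"z": 15,"rx": 0,"ry": 0,"rz": 0,"claw": 20},
  {"x": 0,"y": 0,"z": 10,"rx": 0,"ry": 0,"rz": 0,"claw": 20},
  {"x": 0,"y": 0,"z": 0,"rx": 0,"ry": 0,"rz": 0,"claw": 20},
  {"x": 0,"y": 0,"z": 0,"rx": 0,"ry": 0,"rz": 0,"claw": 20},
])

```text
clock: 14.25
position: [0.4929, 0.2332, 0.2398]
ee_rot: [0.576, 0.777, 0.206, 0.149]
ft_force: [0.1, 0.0, -1.5]
finger_gap: 0.332
grip_force: 59.6
```

```bash
python3 - <<'E'
from m import *
import pickle
for n in("side","top"):
    s=env.snapshot(n);pickle.dump(s,open(f"pics/{n}4.pkl","wb"))
S,T=load(4);o=env.get_obs();z=R.from_quat(o["ee_rot"]).apply([0,0,1])
print("s_tcp",(o["position"]-M)@a);plan(M+.110*a,RS,2)
print("pred foot",proj(S,o["position"]+.0945*z),proj(T,o["position"]+.0945*z),"M",proj(S,M),proj(T,M))
cv2.imwrite("pics/ins.png",np.hstack([cv2.resize(S["color"][195:255,280:330,::-1],(500,600),interpolation=2),cv2.resize(T["color"][165:225,240:270,::-1],(300,600),interpolation=2)]))
E
```

```text
s_tcp 0.1494140920125409
t 14.35 rows 2 shift [-1.02  2.   19.69] turn [-0.19 -0.16 -0.11] total [-2.1  4.1 39.4] [-0.4 -0.3 -0.2]
pred foot [[316.735  219.7156]] [[258.4878 200.1665]] M [[306.1721 232.4706]] [[258.7524 193.5285]]
```

View pics/ins.png

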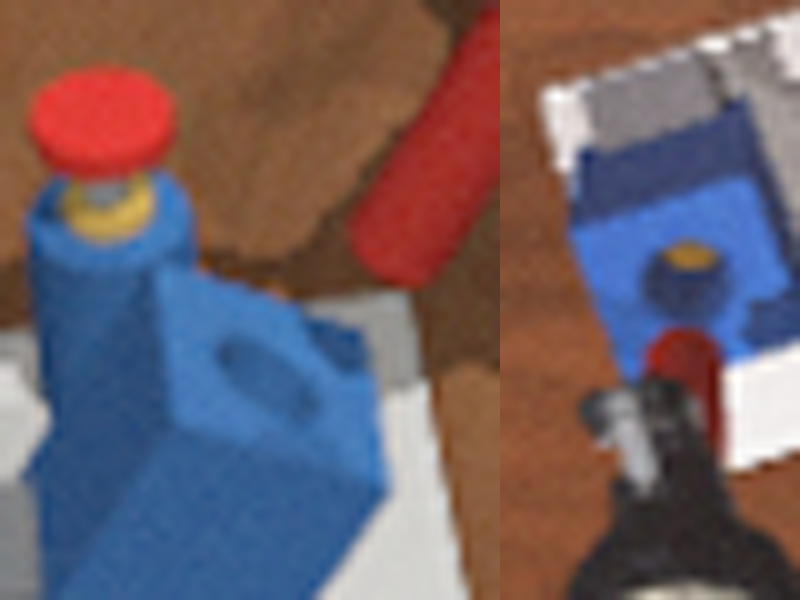

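Side crop: the red tube's foot is near (390,250), with the mouth at (266,374). Top crop: the mouth is at (687,281) with the feeder visible in it, and the tube's centreline is at column 683. I'll measure how far the tube's axis line misses the mouth.

```bash
cat > ax.py <<'E'
from m import *
def line(S,box,sgn=1):
    u,v,w,h=box;hsv=cv2.cvtColor(cv2.resize(S["color"][v:v+h,u:u+w],None,fx=8,fy=8,interpolation=2),cv2.COLOR_RGB2HSV).astype(int)
    m=(((hsv[...,0]<6)|(hsv[...,0]>172))&(hsv[...,1]>140)&(hsv[...,2]>60)).astype(np.uint8)
    n,l,st,_=cv2.connectedComponentsWithStats(m);k=1+np.argmax(st[1:,4]);y,x=np.where(l==k)
    P=np.c_[x,y];P=(P+.5)/8-.5+[u,v];c=P.mean(0)
    d=np.linalg.svd(P-c,full_matrices=False)[2][0];d*=np.sign(d[1]);n=np.array([-d[1],d[0]])
    q=(P-c)@n;t=(P-c)@d
    # centreline from the edges of slices
    B=[];
    for t0 in np.arange(t.min()+2,t.max()-2,.5):
        k=abs(t-t0)<.25;B.append([t0,(q[k].min()+q[k].max())/2,q[k].max()-q[k].min()])
    return c,d,n,np.array(B),c+d*t.max()
E
python3 - <<'E'
from ax import *
S,T=load(4);o=env.get_obs();z=R.from_quat(o["ee_rot"]).apply([0,0,1])
c,d,n,B,e=line(S,(305,180,50,48));print("side c",c,"d",d,"n",n,"end",e);print(B[::3])
print("pred axis",proj(S,[o["position"]+z*t for t in(.03,.06,.0945)]))
pm=np.array([306.15,232.0]);print("M off line (px, +n)",(pm-c)@n,"along",(pm-c)@d)
print("mouth re-tri",tri(S,[306.15,232.1],T,[258.3,192.7]))
E
```

```text
side c [326.2609 208.0233] d [-0.5604  0.8282] n [-0.8282 -0.5604] end [316.7386 222.0971]
[[-16.0577  -0.6312   8.7731]
 [-14.5577  -0.6587   8.5965]
 [-13.0577  -0.2356   9.2542]
 [-11.5577   0.5164  11.3371]
 [-10.0577   0.4371  10.5759]
 [ -8.5577   0.3761  11.0265]
 [ -7.0577   0.5907  10.9931]
 [ -5.5577   0.251   10.8864]
 [ -4.0577   0.2067  10.8164]
 [ -2.5577   0.0908  10.4692]
 [ -1.0577   0.0131  10.8864]
 [  0.4423   0.1576  10.2988]
 [  1.9423   0.13    10.5362]
 [  3.4423   0.171   10.99  ]
 [  4.9423  -0.0453  10.7829]
 [  6.4423  -0.0577  10.7829]
 [  7.9423  -0.1537  10.9565]
 [  9.4423  -0.2848  10.5058]
 [ 10.9423  -0.1753  10.9565]
 [ 12.4423  -0.218   10.6093]
 [ 13.9423  -0.1253  10.4723]]
pred axis [[327.7433 202.731 ]
 [322.5608 210.7269]
 [316.735  219.7156]]
M off line (px, +n) 3.220400725331441 along 31.12810568230782
mouth re-tri (array([0.5703, 0.2556, 0.117 ]), np.float64(3.0100217494010857))
```

Emit:
apply_moves([
  {"x": -1,"y": 2.5,"z": 8,"rx": -0.2,"ry": -0.1,"rz": -0.1,"claw": 20},
  {"x": -0.5,"y": 2.5,"z": 8,"rx": -0.2,"ry": -0.1,"rz": -0.1,"claw": 20},
  {"x": 0,"y": 2,"z": 8,"rx": 0,"ry": -0.1,"rz": 0,"claw": 20},
  {"x": 0,"y": 0,"z": 0,"rx": 0,"ry": 0,"rz": 0,"claw": 20},
  {"x": 0,"y": 0,"z": 0,"rx": 0,"ry": 0,"rz": 0,"claw": 20},
])

```text
clock: 14.77
position: [0.5112, 0.2375, 0.2232]
ee_rot: [0.575, 0.777, 0.207, 0.153]
ft_force: [-1.0, -0.3, -1.3]
finger_gap: 0.34
grip_force: 59.6
```

```bash
cat >> ax.py <<'E'
def look(k):
    import pickle
    for n in("side","top"):
        s=env.snapshot(n);pickle.dump(s,open(f"pics/{n}{k}.pkl","wb"))
    return load(k)
E
python3 - <<'E'
from ax import *
S,T=look(5);o=env.get_obs();z=R.from_quat(o["ee_rot"]).apply([0,0,1])
print("s_tcp",(o["position"]-M)@a);plan(M+.110*a,RS,1)
for s,box,pm in((S,(296,185,50,48),[306.15,232.0]),(T,(248,185,20,22),[258.25,192.65])):
    c,d,n,B,e=line(s,box);pm=np.array(pm)
    k=abs(B[:,2]-np.median(B[:,2]))<1;f=np.polyfit(B[k,0],B[k,1],1)
    r=lambda p:((p-c)@n)-np.polyval(f,(p-c)@d)
    q=proj(s,[M,M+.05*a,M+.1*a])
    print("c",c,"n",n,"width",np.median(B[:,2]),"end",e,"slope",f[0],"\n M obs off",r(pm),"axis pts off",[r(x) for x in q],"TCP axis off",[r(x) for x in proj(s,[o["position"]+z*t for t in(.03,.06,.0945)])])
E
```

```text
s_tcp 0.1249831424303989
t 14.8667 rows 1 shift [-0.88 -2.77 14.98] turn [-0.02 -0.04  0.01] total [-0.9 -2.8 15. ] [-0. -0.  0.]
c [319.4689 212.9279] n [-0.817  -0.5766] width 10.578528373000179 end [309.943  226.4267] slope -0.021862981401139195 
 M obs off 0.2890391760419367 axis pts off [np.float64(0.007784224296377984), np.float64(0.15536852562308662), np.float64(0.3078299307315487)] TCP axis off [np.float64(1.0495895117997815), np.float64(0.9432699050463802), np.float64(0.8235983260286278)]
c [258.274  197.0091] n [-0.8296  0.5584] width 4.073149383925593 end [262.2374 202.8966] slope 0.03217077159916869 
 M obs off -1.5262586568709202 axis pts off [np.float64(-1.4849128166870207), np.float64(1.1189241209152274), np.float64(3.906489215845443)] TCP axis off [np.float64(3.7204117593534884), np.float64(2.0390040531076634), np.float64(0.1893402323637845)]
```

```bash
python3 - <<'E'
from ax import *
S,T=load(5);o=env.get_obs();z=R.from_quat(o["ee_rot"]).apply([0,0,1])
h=cv2.cvtColor(T["color"][188:208,246:272],cv2.COLOR_RGB2HSV).astype(int)
m=((h[...,0]<6)|(h[...,0]>170))&(h[...,1]>140)
for r in range(20):
    c=np.where(m[r])[0]
    if len(c):print(188+r,c.min()+246,c.max()+246,len(c))
print("pred tube axis",proj(T,[o["position"]+z*t for t in(.05,.0945)]),"socket",proj(T,[M,M+.03*a,M+.06*a]))
E
```

```text
194 255 259 5
195 255 260 6
196 255 261 7
197 254 261 8
198 258 261 4
199 259 261 3
200 260 261 2
201 260 261 2
202 260 261 2
203 260 261 2
pred tube axis [[258.2038 200.3207]
 [258.2391 195.859 ]] socket [[258.7524 193.5285]
 [258.7351 196.3995]
 [258.7175 199.3893]]
```

Emit:
apply_moves([
  {"x": -1.2,"y": 0.5,"z": 8,"rx": 0,"ry": 0,"rz": 0,"claw": 20},
  {"x": 0,"y": 0,"z": 8,"rx": 0,"ry": 0,"rz": 0,"claw": 20},
  {"x": 0,"y": 0,"z": 8,"rx": 0,"ry": 0,"rz": 0,"claw": 20},
  {"x": 0,"y": 0,"z": 3,"rx": 0,"ry": 0,"rz": 0,"claw": 20},
  {"x": 0,"y": 0,"z": 3,"rx": 0,"ry": 0,"rz": 0,"claw": 20},
  {"x": 0,"y": 0,"z": 3,"rx": 0,"ry": 0,"rz": 0,"claw": 20},
  {"x": 0,"y": 0,"z": 0,"rx": 0,"ry": 0,"rz": 0,"claw": 20},
])

```text
clock: 15.45
position: [0.5277, 0.2415, 0.1951]
ee_rot: [0.574, 0.777, 0.208, 0.153]
ft_force: [-0.1, 0.2, -1.3]
finger_gap: 0.334
grip_force: 59.6
```

```bash
python3 - <<'E'
from m import *
o=env.get_obs();print("s_tcp",(o["position"]-M)@a, RS.inv().apply(o["ft_force"]));plan(M+.033*a,RS,1)
E
```

```text
s_tcp 0.09148886247459834 [ 0.2086 -0.6706  1.1438]
t 15.45 rows 1 shift [ 0.27 -2.75 58.49] turn [-0.06 -0.03  0.02] total [ 0.3 -2.8 58.5] [-0.1 -0.   0. ]
```

Emit:
apply_moves([
  {"x": 0,"y": 0,"z": 3,"rx": 0,"ry": 0,"rz": 0,"claw": 20},
  {"x": 0,"y": 0,"z": 3,"rx": 0,"ry": 0,"rz": 0,"claw": 20},
  {"x": 0,"y": 0,"z": 3,"rx": 0,"ry": 0,"rz": 0,"claw": 20},
  {"x": 0,"y": 0,"z": 3,"rx": 0,"ry": 0,"rz": 0,"claw": 20},
  {"x": 0,"y": 0,"z": 0,"rx": 0,"ry": 0,"rz": 0,"claw": 20},
])

```text
clock: 15.87
position: [0.5333, 0.2432, 0.1846]
ee_rot: [0.574, 0.777, 0.208, 0.154]
ft_force: [0.6, -1.2, -2.8]
finger_gap: 0.337
grip_force: 59.7
```

```bash
cat > st.py <<'E'
from m import *
o=env.get_obs();print(o["clock"],"s_tcp",(o["position"]-M)@a*1000,"F tool", RS.inv().apply(o["ft_force"]),"mom tool",RS.inv().apply(o["moment"]),o["finger_gap"]);plan(M+.0196*a,RS,1)
E
python3 st.py
```

```text
15.8667 s_tcp 79.46057340364572 F tool [-1.3063 -1.2276  2.5671] mom tool [ 0.6893 -0.3408 -0.0342] 0.3371343324923718
t 15.8667 rows 1 shift [ 0.35 -2.59 59.86] turn [-0.06 -0.03  0.02] total [ 0.4 -2.6 59.9] [-0.1 -0.   0. ]
```

Emit:
apply_moves([
  {"x": 0,"y": 0,"z": 4,"rx": 0,"ry": 0,"rz": 0,"claw": 20},
  {"x": 0,"y": 0,"z": 4,"rx": 0,"ry": 0,"rz": 0,"claw": 20},
  {"x": 0,"y": 0,"z": 4,"rx": 0,"ry": 0,"rz": 0,"claw": 20},
  {"x": 0,"y": 0,"z": 4,"rx": 0,"ry": 0,"rz": 0,"claw": 20},
  {"x": 0,"y": 0,"z": 4,"rx": 0,"ry": 0,"rz": 0,"claw": 20},
  {"x": 0,"y": 0,"z": 4,"rx": 0,"ry": 0,"rz": 0,"claw": 20},
  {"x": 0,"y": 0,"z": 0,"rx": 0,"ry": 0,"rz": 0,"claw": 20},
])

```text
clock: 16.45
position: [0.5448, 0.2467, 0.1635]
ee_rot: [0.574, 0.777, 0.208, 0.153]
ft_force: [-0.8, -2.6, -4.6]
finger_gap: 0.331
grip_force: 59.7
```

```bash
python3 st.py
```

```text
16.45 s_tcp 55.11094310957317 F tool [-2.2326 -3.6034  3.2179] mom tool [ 0.9605 -0.4282  0.0222] 0.33059505404667416
t 16.45 rows 1 shift [ 0.33 -2.47 35.51] turn [-0.07 -0.03  0.02] total [ 0.3 -2.5 35.5] [-0.1 -0.   0. ]
```

Emit:
apply_moves([
  {"x": -0.3,"y": -0.5,"z": 4,"rx": 0,"ry": 0,"rz": 0,"claw": 20},
  {"x": 0,"y": -0.3,"z": 4,"rx": 0,"ry": 0,"rz": 0,"claw": 20},
  {"x": 0,"y": 0,"z": 4,"rx": 0,"ry": 0,"rz": 0,"claw": 20},
  {"x": 0,"y": 0,"z": 4,"rx": 0,"ry": 0,"rz": 0,"claw": 20},
  {"x": 0,"y": 0,"z": 3,"rx": 0,"ry": 0,"rz": 0,"claw": 20},
  {"x": 0,"y": 0,"z": 0,"rx": 0,"ry": 0,"rz": 0,"claw": 20},
])

```text
clock: 16.95
position: [0.5536, 0.2493, 0.1472]
ee_rot: [0.574, 0.777, 0.208, 0.154]
ft_force: [-0.2, -2.4, -5.3]
finger_gap: 0.337
grip_force: 59.9
```

```bash
python3 st.py
```

```text
16.95 s_tcp 36.477183498968735 F tool [-2.2645 -3.4642  4.1169] mom tool [ 0.9919 -0.4368  0.0185] 0.3370016270590866
t 16.95 rows 1 shift [ 0.5  -2.31 16.88] turn [-0.02 -0.04  0.02] total [ 0.5 -2.3 16.9] [-0. -0.  0.]
```

Emit:
apply_moves([
  {"x": 0,"y": -0.3,"z": 2,"rx": 0,"ry": 0,"rz": 0,"claw": 20},
  {"x": 0,"y": 0,"z": 2,"rx": 0,"ry": 0,"rz": 0,"claw": 20},
  {"x": 0,"y": 0,"z": 2,"rx": 0,"ry": 0,"rz": 0,"claw": 20},
  {"x": 0,"y": 0,"z": 2,"rx": 0,"ry": 0,"rz": 0,"claw": 20},
  {"x": 0,"y": 0,"z": 2,"rx": 0,"ry": 0,"rz": 0,"claw": 20},
  {"x": 0,"y": 0,"z": 0,"rx": 0,"ry": 0,"rz": 0,"claw": 20},
])

```text
clock: 17.45
position: [0.5579, 0.2504, 0.1395]
ee_rot: [0.574, 0.777, 0.208, 0.154]
ft_force: [-6.0, -5.8, 2.0]
finger_gap: 0.336
grip_force: 60.7
```

```bash
python3 st.py
```

```text
17.45 s_tcp 27.53326251345113 F tool [-3.7593 -5.4418 -5.5072] mom tool [ 1.272  -0.6271  0.0356] 0.3361142007639628
t 17.45 rows 1 shift [ 0.65 -2.27  7.93] turn [-0.   -0.03  0.02] total [ 0.7 -2.3  7.9] [-0. -0.  0.]
```

Emit:
apply_moves([
  {"x": -0.3,"y": -0.5,"z": 2,"rx": 0,"ry": 0,"rz": 0,"claw": 20},
  {"x": 0,"y": 0,"z": 2,"rx": 0,"ry": 0,"rz": 0,"claw": 20},
  {"x": 0,"y": 0,"z": 2,"rx": 0,"ry": 0,"rz": 0,"claw": 20},
  {"x": 0,"y": 0,"z": 1,"rx": 0,"ry": 0,"rz": 0,"claw": 20},
  {"x": 0,"y": 0,"z": 0,"rx": 0,"ry": 0,"rz": 0,"claw": 20},
])

```text
clock: 17.87
position: [0.5611, 0.2513, 0.1335]
ee_rot: [0.574, 0.777, 0.209, 0.154]
ft_force: [-6.8, -4.2, 2.8]
finger_gap: 0.336
grip_force: 60.6
```

```bash
python3 st.py
```

```text
17.8667 s_tcp 20.698889950133278 F tool [-2.0355 -5.2984 -6.2835] mom tool [ 1.2319 -0.4063  0.0091] 0.33644738402891017
t 17.8667 rows 1 shift [ 0.78 -2.16  1.1 ] turn [ 0.04 -0.04  0.01] total [ 0.8 -2.2  1.1] [ 0. -0.  0.]
```

Emit:
apply_moves([
  {"x": 0,"y": 0,"z": 1,"rx": 0,"ry": 0,"rz": 0,"claw": 20},
  {"x": 0,"y": 0,"z": 1,"rx": 0,"ry": 0,"rz": 0,"claw": 20},
  {"x": 0,"y": 0,"z": 1,"rx": 0,"ry": 0,"rz": 0,"claw": 20},
  {"x": 0,"y": 0,"z": 0,"rx": 0,"ry": 0,"rz": 0,"claw": 20},
])

```text
clock: 18.2
position: [0.5617, 0.2514, 0.1328]
ee_rot: [0.574, 0.777, 0.208, 0.154]
ft_force: [-24.6, -11.6, 22.6]
finger_gap: 0.335
grip_force: 63.4
```

```bash
python3 st.py
```

```text
18.2 s_tcp 19.741780575637044 F tool [ -3.9378 -12.041  -33.0331] mom tool [ 2.4691 -0.4981 -0.0372] 0.3346826613616077
t 18.2 rows 1 shift [ 0.84 -2.34  0.14] turn [-0.02 -0.02  0.01] total [ 0.8 -2.3  0.1] [-0. -0.  0.]
```

Emit:
apply_moves([
  {"x": 0,"y": -0.5,"z": -1.5,"rx": 0,"ry": 0,"rz": 0,"claw": 20},
  {"x": 0,"y": 0,"z": 0,"rx": 0,"ry": 0,"rz": 0,"claw": 50},
  {"x": 0,"y": 0,"z": 0,"rx": 0,"ry": 0,"rz": 0,"claw": 85},
  {"x": 0,"y": 0,"z": 0,"rx": 0,"ry": 0,"rz": 0,"claw": 85},
  {"x": 0,"y": 0,"z": 0,"rx": 0,"ry": 0,"rz": 0,"claw": 85},
  {"x": 0,"y": 0,"z": 0,"rx": 0,"ry": 0,"rz": 0,"claw": 85},
  {"x": 0,"y": 0,"z": -10,"rx": 0,"ry": 0,"rz": 0,"claw": 85},
  {"x": 0,"y": 0,"z": -25,"rx": 0,"ry": 0,"rz": 0,"claw": 85},
  {"x": 0,"y": 0,"z": -30,"rx": 0,"ry": 0,"rz": 0,"claw": 85},
  {"x": 0,"y": 0,"z": -30,"rx": 0,"ry": 0,"rz": 0,"claw": 85},
  {"x": 0,"y": 0,"z": -25,"rx": 0,"ry": 0,"rz": 0,"claw": 85},
  {"x": 0,"y": 0,"z": 0,"rx": 0,"ry": 0,"rz": 0,"claw": 85},
])

```text
clock: 19.2
position: [0.5054, 0.2347, 0.2425]
ee_rot: [0.573, 0.776, 0.213, 0.156]
ft_force: [-0.2, 1.2, -0.3]
finger_gap: 0.996
grip_force: 0.0
```

```bash
python3 - <<'E'
from ax import *
S,T=look(6)
cv2.imwrite("pics/home.png",np.hstack([cv2.resize(S["color"][190:250,275:335,::-1],(480,480),interpolation=2),cv2.resize(T["color"][150:230,235:285,::-1],(300,480),interpolation=2)]))
# red-plunger in the top view: still at rest
PT=np.array([.6407,.1565,.126])
print("cap top expected at s=65:",proj(S,M+.065*a),"s=79:",proj(S,M+.079*a))
o=env.get_obs();print(o["position"],o["joints"]);plan(np.r_[PT[:2],.20],RR,12)
RV=ori(ys,np.array([0,0,-1.]));plan(np.r_[PT[:2],.20],RV,12)
E
```

```text
cap top expected at s=65: [[316.9631 216.1016]] s=79: [[319.3519 212.4782]]
[0.5045 0.2341 0.2375] [ 0.4309 -0.2877  2.2263 -0.1049  0.6816  0.1974]
t 19.3 rows 12 shift [-7.6   9.69  5.98] turn [ 2.47 -0.59  2.17] total [-114.2   74.    86.4] [29.7 -7.1 26. ]
t 19.3 rows 12 shift [-9.51  7.81  5.58] turn [ 2.52 -0.01  0.  ] total [-114.2   74.    86.4] [30.2 -0.1  0. ]
```

View pics/home.png

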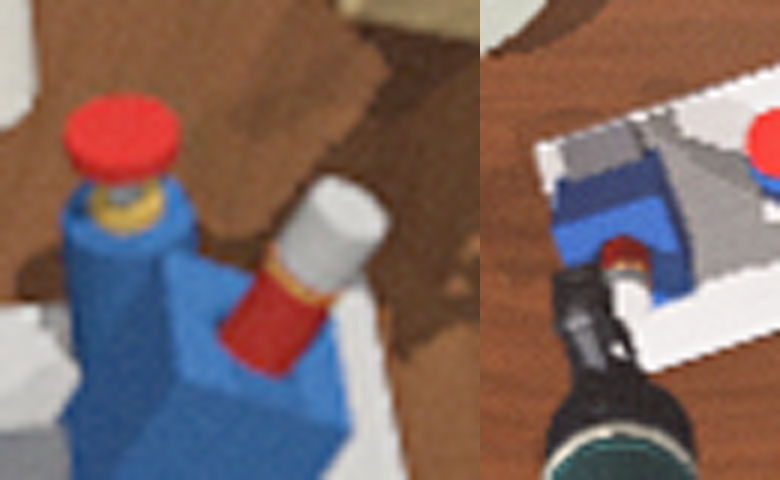

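Side crop: the red tube is in the socket with its cap centre at (350,203), well lower than the blue one was. The stop came at 33 N where it was predicted. To be sure, I'll press the cap along the axis with shut fingers, which also measures the depth.

```bash
python3 - <<'E'
from m import *
plan(M+.085*a+RS.apply([-.0008,.0023,0]),RS,4)
E
```

```text
t 19.3 rows 4 shift [-0.05 -0.19 13.84] turn [ 0.06 -0.02  0.  ] total [-0.2 -0.8 55.3] [ 0.2 -0.1  0. ]
```

Emit:
apply_moves([
  {"x": 0,"y": 0,"z": 0,"rx": 0,"ry": 0,"rz": 0,"claw": 0},
  {"x": 0,"y": 0,"z": 0,"rx": 0,"ry": 0,"rz": 0,"claw": 0},
  {"x": 0,"y": 0,"z": 0,"rx": 0,"ry": 0,"rz": 0,"claw": 0},
  {"x": 0,"y": 0,"z": 0,"rx": 0,"ry": 0,"rz": 0,"claw": 0},
  {"x": 0,"y": 0,"z": 0,"rx": 0,"ry": 0,"rz": 0,"claw": 0},
  {"x": 0,"y": 0,"z": 0,"rx": 0,"ry": 0,"rz": 0,"claw": 0},
  {"x": 0,"y": 0,"z": 0,"rx": 0,"ry": 0,"rz": 0,"claw": 0},
  {"x": 0,"y": -0.8,"z": 10,"rx": 0.2,"ry": 0,"rz": 0,"claw": 0},
  {"x": 0,"y": 0,"z": 12,"rx": 0,"ry": 0,"rz": 0,"claw": 0},
  {"x": 0,"y": 0,"z": 12,"rx": 0,"ry": 0,"rz": 0,"claw": 0},
  {"x": 0,"y": 0,"z": 11,"rx": 0,"ry": 0,"rz": 0,"claw": 0},
  {"x": 0,"y": 0,"z": 5,"rx": 0,"ry": 0,"rz": 0,"claw": 0},
  {"x": 0,"y": 0,"z": 0,"rx": 0,"ry": 0,"rz": 0,"claw": 0},
  {"x": 0,"y": 0,"z": 0,"rx": 0,"ry": 0,"rz": 0,"claw": 0},
])

```text
clock: 20.47
position: [0.527, 0.2407, 0.1908]
ee_rot: [0.575, 0.777, 0.206, 0.152]
ft_force: [-0.5, 0.3, -0.6]
finger_gap: -0.002
grip_force: 0.0
```

```bash
python3 st.py
```

```text
20.4667 s_tcp 88.16475501200536 F tool [ 0.4627 -0.6255  0.3208] mom tool [0.2407 0.0406 0.0093] -0.0018578085377674713
t 20.4667 rows 1 shift [ 0.84  0.4  68.56] turn [-0.26 -0.04  0.02] total [ 0.8  0.4 68.6] [-0.3 -0.   0. ]
```

Emit:
apply_moves([
  {"x": 0,"y": 1,"z": 5,"rx": 0,"ry": 0,"rz": 0,"claw": 0},
  {"x": 0,"y": 1,"z": 4,"rx": 0,"ry": 0,"rz": 0,"claw": 0},
  {"x": 0,"y": 0,"z": 2,"rx": 0,"ry": 0,"rz": 0,"claw": 0},
  {"x": 0,"y": 0,"z": 2,"rx": 0,"ry": 0,"rz": 0,"claw": 0},
  {"x": 0,"y": 0,"z": 2,"rx": 0,"ry": 0,"rz": 0,"claw": 0},
  {"x": 0,"y": 0,"z": 2,"rx": 0,"ry": 0,"rz": 0,"claw": 0},
  {"x": 0,"y": 0,"z": 2,"rx": 0,"ry": 0,"rz": 0,"claw": 0},
  {"x": 0,"y": 0,"z": 0,"rx": 0,"ry": 0,"rz": 0,"claw": 0},
])

```text
clock: 21.13
position: [0.5377, 0.244, 0.1755]
ee_rot: [0.575, 0.777, 0.207, 0.153]
ft_force: [0.1, 0.2, -0.0]
finger_gap: 0.002
grip_force: 0.0
```

```bash
python3 st.py
```

```text
21.1333 s_tcp 69.31652195677242 F tool [0.1735 0.126  0.1294] mom tool [0.2401 0.0466 0.0005] 0.0016325178798374262
t 21.1333 rows 1 shift [ 0.85 -1.72 49.72] turn [-0.23 -0.04  0.02] total [ 0.8 -1.7 49.7] [-0.2 -0.   0. ]
```

Emit:
apply_moves([
  {"x": 0,"y": 0,"z": 1,"rx": 0,"ry": 0,"rz": 0,"claw": 0},
  {"x": 0,"y": 0,"z": 1,"rx": 0,"ry": 0,"rz": 0,"claw": 0},
  {"x": 0,"y": 0,"z": 1,"rx": 0,"ry": 0,"rz": 0,"claw": 0},
  {"x": 0,"y": 0,"z": 1,"rx": 0,"ry": 0,"rz": 0,"claw": 0},
  {"x": 0,"y": 0,"z": 0,"rx": 0,"ry": 0,"rz": 0,"claw": 0},
])

```text
clock: 21.55
position: [0.54, 0.2448, 0.1728]
ee_rot: [0.575, 0.777, 0.207, 0.153]
ft_force: [-0.0, -0.5, 1.7]
finger_gap: -0.004
grip_force: 0.3
```

```bash
python3 st.py
```

```text
21.55 s_tcp 65.7824014893239 F tool [-0.4254  0.7152 -1.559 ] mom tool [0.2835 0.0307 0.0034] -0.00360913893198635
t 21.55 rows 1 shift [ 0.75 -2.56 46.19] turn [-0.15 -0.05  0.02] total [ 0.7 -2.6 46.2] [-0.2 -0.   0. ]
```

Emit:
apply_moves([
  {"x": 0,"y": 0,"z": 0.7,"rx": 0,"ry": 0,"rz": 0,"claw": 0},
  {"x": 0,"y": 0,"z": 0.7,"rx": 0,"ry": 0,"rz": 0,"claw": 0},
  {"x": 0,"y": 0,"z": 0.6,"rx": 0,"ry": 0,"rz": 0,"claw": 0},
  {"x": 0,"y": 0,"z": 0,"rx": 0,"ry": 0,"rz": 0,"claw": 0},
])

```text
clock: 21.88
position: [0.5421, 0.2458, 0.1737]
ee_rot: [0.574, 0.776, 0.209, 0.154]
ft_force: [-6.3, -1.9, 11.9]
finger_gap: 0.001
grip_force: 6.7
```

```bash
python3 st.py
```

```text
21.8833 s_tcp 65.41705913048318 F tool [  0.048    0.3057 -13.5996] mom tool [ 0.3834  0.0989 -0.0486] 0.0006347919768183278
t 21.8833 rows 1 shift [ 0.45 -5.2  45.81] turn [ 0.07 -0.08  0.01] total [ 0.5 -5.2 45.8] [ 0.1 -0.1  0. ]
```

It is home: it holds at 65.4 mm under 13.6 N, well above the 7 N drag. Next, back off and go to the plunger.

Emit:
apply_moves([
  {"x": 0,"y": 0,"z": -5,"rx": 0,"ry": 0,"rz": 0,"claw": 0},
  {"x": 0,"y": 0,"z": -20,"rx": 0,"ry": 0,"rz": 0,"claw": 0},
  {"x": 0,"y": 0,"z": -20,"rx": 0,"ry": 0,"rz": 0,"claw": 0},
  {"x": 0,"y": 0,"z": -20,"rx": 0,"ry": 0,"rz": 0,"claw": 0},
  {"x": 0,"y": 0,"z": 0,"rx": 0,"ry": 0,"rz": 0,"claw": 0},
  {"x": 0,"y": 0,"z": 0,"rx": 0,"ry": 0,"rz": 0,"claw": 0},
])

```text
clock: 22.38
position: [0.5102, 0.2358, 0.2287]
ee_rot: [0.574, 0.777, 0.208, 0.153]
ft_force: [-0.2, -0.2, 0.2]
finger_gap: -0.002
grip_force: 0.0
```

```bash
python3 - <<'E'
from m import *
RV=ori(ys,np.array([0,0,-1.]));plan([.6407,.1565,.19],RV,12)
E
```

```text
t 22.3833 rows 12 shift [-9.5   7.31  5.52] turn [ 2.5  -0.01  0.  ] total [-114.1   68.6   84.1] [30.  -0.1  0. ]
```

Emit:
apply_moves([
  {"x": -9.5,"y": 7.3,"z": 5.5,"rx": 2.5,"ry": 0,"rz": 0,"claw": 0},
  {"x": -9.5,"y": 7.3,"z": 5.5,"rx": 2.5,"ry": 0,"rz": 0,"claw": 0},
  {"x": -9.5,"y": 7.3,"z": 5.5,"rx": 2.5,"ry": 0,"rz": 0,"claw": 0},
  {"x": -9.5,"y": 7.3,"z": 5.5,"rx": 2.5,"ry": 0,"rz": 0,"claw": 0},
  {"x": -9.5,"y": 7.3,"z": 5.5,"rx": 2.5,"ry": 0,"rz": 0,"claw": 0},
  {"x": -9.5,"y": 7.3,"z": 5.5,"rx": 2.5,"ry": 0,"rz": 0,"claw": 0},
  {"x": -9.5,"y": 7.3,"z": 5.5,"rx": 2.5,"ry": 0,"rz": 0,"claw": 0},
  {"x": -9.5,"y": 7.3,"z": 5.5,"rx": 2.5,"ry": 0,"rz": 0,"claw": 0},
  {"x": -9.5,"y": 7.3,"z": 5.5,"rx": 2.5,"ry": 0,"rz": 0,"claw": 0},
  {"x": -9.5,"y": 7.3,"z": 5.5,"rx": 2.5,"ry": 0,"rz": 0,"claw": 0},
  {"x": -9.5,"y": 7.3,"z": 5.5,"rx": 2.5,"ry": 0,"rz": 0,"claw": 0},
  {"x": -9.5,"y": 7.3,"z": 5.5,"rx": 2.5,"ry": 0,"rz": 0,"claw": 0},
  {"x": 0,"y": 0,"z": 0,"rx": 0,"ry": 0,"rz": 0,"claw": 0},
  {"x": 0,"y": 0,"z": 0,"rx": 0,"ry": 0,"rz": 0,"claw": 0},
])

```text
clock: 23.55
position: [0.6398, 0.1557, 0.1852]
ee_rot: [0.595, 0.804, -0.003, -0.003]
ft_force: [-0.2, -0.3, 0.5]
finger_gap: -0.0
grip_force: 0.0
```

```bash
python3 - <<'E'
from m import *
RV=ori(ys,np.array([0,0,-1.]));plan([.6407,.1565,.126],RV,1)
E
```

```text
t 23.55 rows 1 shift [ 0.46  1.53 59.22] turn [-0.41 -0.06 -0.02] total [ 0.5  1.5 59.2] [-0.4 -0.1 -0. ]
```

Down 50 mm to about 9 mm above the head, then press in small steps.

Emit:
apply_moves([
  {"x": 0.5,"y": 1,"z": 15,"rx": 0,"ry": 0,"rz": 0,"claw": 0},
  {"x": 0,"y": 0,"z": 15,"rx": 0,"ry": 0,"rz": 0,"claw": 0},
  {"x": 0,"y": 0,"z": 15,"rx": 0,"ry": 0,"rz": 0,"claw": 0},
  {"x": 0,"y": 0,"z": 8,"rx": 0,"ry": 0,"rz": 0,"claw": 0},
  {"x": 0,"y": 0,"z": 3,"rx": 0,"ry": 0,"rz": 0,"claw": 0},
  {"x": 0,"y": 0,"z": 3,"rx": 0,"ry": 0,"rz": 0,"claw": 0},
  {"x": 0,"y": 0,"z": 3,"rx": 0,"ry": 0,"rz": 0,"claw": 0},
  {"x": 0,"y": 0,"z": 3,"rx": 0,"ry": 0,"rz": 0,"claw": 0},
  {"x": 0,"y": 0,"z": 3,"rx": 0,"ry": 0,"rz": 0,"claw": 0},
  {"x": 0,"y": 0,"z": 3,"rx": 0,"ry": 0,"rz": 0,"claw": 0},
  {"x": 0,"y": 0,"z": 0,"rx": 0,"ry": 0,"rz": 0,"claw": 0},
])

```text
clock: 24.47
position: [0.6411, 0.1572, 0.1182]
ee_rot: [0.595, 0.804, -0.001, -0.001]
ft_force: [-2.2, 0.8, 6.2]
finger_gap: 0.001
grip_force: 2.8
```

Emit:
apply_moves([
  {"x": 0,"y": 0,"z": 3,"rx": 0,"ry": 0,"rz": 0,"claw": 0},
  {"x": 0,"y": 0,"z": 3,"rx": 0,"ry": 0,"rz": 0,"claw": 0},
  {"x": 0,"y": 0,"z": 2,"rx": 0,"ry": 0,"rz": 0,"claw": 0},
  {"x": 0,"y": 0,"z": 2,"rx": 0,"ry": 0,"rz": 0,"claw": 0},
  {"x": 0,"y": 0,"z": 1,"rx": 0,"ry": 0,"rz": 0,"claw": 0},
  {"x": 0,"y": 0,"z": 1,"rx": 0,"ry": 0,"rz": 0,"claw": 0},
  {"x": 0,"y": 0,"z": 0,"rx": 0,"ry": 0,"rz": 0,"claw": 0},
])

```text
clock: 25.05
position: [0.6412, 0.1572, 0.1072]
ee_rot: [0.595, 0.804, -0.0, -0.001]
ft_force: [-4.2, 2.0, 9.1]
finger_gap: 0.001
grip_force: 4.5
```

Emit:
apply_moves([
  {"x": 0,"y": 0,"z": 1,"rx": 0,"ry": 0,"rz": 0,"claw": 0},
  {"x": 0,"y": 0,"z": 1,"rx": 0,"ry": 0,"rz": 0,"claw": 0},
  {"x": 0,"y": 0,"z": 1,"rx": 0,"ry": 0,"rz": 0,"claw": 0},
  {"x": 0,"y": 0,"z": 0,"rx": 0,"ry": 0,"rz": 0,"claw": 0},
])

```text
clock: 25.38
position: [0.6413, 0.1572, 0.106]
ee_rot: [0.595, 0.804, -0.0, -0.001]
ft_force: [-7.4, -1.5, 15.5]
finger_gap: -0.003
grip_force: 7.8
```

Emit:
apply_moves([
  {"x": 0,"y": 0,"z": 1,"rx": 0,"ry": 0,"rz": 0,"claw": 0},
  {"x": 0,"y": 0,"z": 0,"rx": 0,"ry": 0,"rz": 0,"claw": 0},
  {"x": 0,"y": 0,"z": 0,"rx": 0,"ry": 0,"rz": 0,"claw": 0},
  {"x": 0,"y": 0,"z": 0,"rx": 0,"ry": 0,"rz": 0,"claw": 0},
])

```text
clock: 25.72
position: [0.6414, 0.1572, 0.1059]
ee_rot: [0.595, 0.804, -0.0, -0.0]
ft_force: [-8.6, -2.4, 19.4]
finger_gap: 0.006
grip_force: 9.7
```

At the hard stop: 19 N with no further travel. Now I'll let it rise and retreat upward.

Emit:
apply_moves([
  {"x": 0,"y": 0,"z": -4,"rx": 0,"ry": 0,"rz": 0,"claw": 0},
  {"x": 0,"y": 0,"z": -8,"rx": 0,"ry": 0,"rz": 0,"claw": 0},
  {"x": 0,"y": 0,"z": -10,"rx": 0,"ry": 0,"rz": 0,"claw": 0},
  {"x": 0,"y": 0,"z": -15,"rx": 0,"ry": 0,"rz": 0,"claw": 0},
  {"x": 0,"y": 0,"z": -25,"rx": 0,"ry": 0,"rz": 0,"claw": 0},
  {"x": 0,"y": 0,"z": -30,"rx": 0,"ry": 0,"rz": 0,"claw": 0},
  {"x": 0,"y": 0,"z": -30,"rx": 0,"ry": 0,"rz": 0,"claw": 0},
  {"x": 0,"y": 0,"z": -20,"rx": 0,"ry": 0,"rz": 0,"claw": 0},
  {"x": 0,"y": 0,"z": 0,"rx": 0,"ry": 0,"rz": 0,"claw": 0},
  {"x": 0,"y": 0,"z": 0,"rx": 0,"ry": 0,"rz": 0,"claw": 0},
  {"x": 0,"y": 0,"z": 0,"rx": 0,"ry": 0,"rz": 0,"claw": 0},
])

```text
clock: 26.63
position: [0.6405, 0.1568, 0.2422]
ee_rot: [0.595, 0.804, -0.002, -0.002]
ft_force: [0.6, 0.1, -0.4]
finger_gap: -0.003
grip_force: 0.0
```

```bash
python3 - <<'E'
from ax import *
S,T=look(7);S0,_=load(0);S6,_=load(6)
red=lambda H,Sa,V:((H<8)|(H>172))&(Sa>150)&(V>150)
for s in(S0,S7:=S):
    b=blob(s,(278,195,30,20),red);print("plunger side box",b.min(0),b.max(0))
for nm,b,s1 in(("rack",(310,115,50,80),S),("doser",(298,205,35,45),S)):
    u,v,w,h=b;d=np.abs(S[ "color"][v:v+h,u:u+w].astype(int)-S6["color"][v:v+h,u:u+w]).max(2);print(nm,"pixels changed vs before priming",(d>60).sum())
print(env.get_obs()["position"],env.get_obs()["ft_force"]); print(env.close_job())
E
```

```text
plunger side box [282.0625 201.0625] [297.1875 212.5625]
plunger side box [282.3125 201.0625] [297.1875 212.5625]
rack pixels changed vs before priming 1021
doser pixels changed vs before priming 3
[0.6398 0.1567 0.2409] [ 0.0123  0.3444 -0.1357]
the job is handed in; nothing more can be done
None
```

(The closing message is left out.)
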